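# Unhook the carded figures, stand them for the photo and set the lamp

## Task

Get the carded figures ready for their product photo: for every pack hanging on the rack, press that hook's sprung keeper aside until it snaps open, lift the pack off and stand it upright in the grey photo tray, one pack to a bay, setting it down gently, not dropping it in. When all the packs stand in the tray, turn the dimmer's small inner knob (brightness) until its white line points at the raised index on the box, without turning the wide outer ring (colour warmth). Leave all the keepers snapped shut and the rest of the desk undisturbed.

Things in the scene. Friction and masses are not known exactly. Their poses are not given: they have to be found in the camera images.
- rack: Fixed dark steel display rack with three locking hooks pointing to its -x, towards the robot. Origin on the desk under the rail's front face; y along the rail, z up. The rail (x 0 to 14 mm, 400 mm long, top at z 143.5) stands on posts at y +-195 with feet 110 mm deep, 8 mm high. Hooks 1, 2, 3 at y -145, 0, +145.
- keeper1 (a joint): Keeper over the mouth of hook 1: brass arm 74 x 8 x 6 mm, level, rack z 157.5 to 163.5, on an upright axis at rack x -5, y -145. 0 rad: shut, along -x, the pack is locked on. It swings towards +y to 1.57: open, along +y. Over-centre spring (about 1 to 3 N at the pin): snaps shut from below 0.785, open from above, and stays. It cannot be lifted. Above 1.2 is open, below 0.2 shut.
- pin1 (a point): Centre of the upright thumb pin (8 mm thick, rack z 163 to 178) near the free end of keeper 1, 68 mm from its axis; push it sideways to swing the keeper either way.
- hook2 (a point): Point on top of the middle hook's bar, all hooks being alike (rack x -45, z 143.5 mm), axes as the rack's. The flat steel bar, 10 mm wide and 7 mm thick, runs along rack x from the rail to x -80, where a tip (x -80 to -74) rises 12 mm above it.
- keeper2 (a joint): Keeper over the mouth of hook 2: brass arm 74 x 8 x 6 mm, level, rack z 157.5 to 163.5, on an upright axis at rack x -5, y 0. 0 rad: shut, along -x, the pack is locked on. It swings towards +y to 1.57: open, along +y. Over-centre spring (about 1 to 3 N at the pin): snaps shut from below 0.785, open from above, and stays. It cannot be lifted. Above 1.2 is open, below 0.2 shut.
- pin2 (a point): Centre of the upright thumb pin (8 mm thick, rack z 163 to 178) near the free end of keeper 2, 68 mm from its axis; push it sideways to swing the keeper either way.
- keeper3 (a joint): Keeper over the mouth of hook 3: brass arm 74 x 8 x 6 mm, level, rack z 157.5 to 163.5, on an upright axis at rack x -5, y 145. 0 rad: shut, along -x, the pack is locked on. It swings towards +y to 1.57: open, along +y. Over-centre spring (about 1 to 3 N at the pin): snaps shut from below 0.785, open from above, and stays. It cannot be lifted. Above 1.2 is open, below 0.2 shut.
- pin3 (a point): Centre of the upright thumb pin (8 mm thick, rack z 163 to 178) near the free end of keeper 3, 68 mm from its axis; push it sideways to swing the keeper either way.
- pack1: Frosted toy-figure hang pack (all alike); may be absent. Origin: centre of underside, z up. Box 36 (x) x 50 (y) x 42 mm, above it a blue header frame 12 (x) x 44 (y), z 42 to 92, window 24 wide, z 54 to 84. It hangs on any hook, bar through the window, underside at z 59.5, x along rack x. Keeper open, it must rise 12 to 23 mm to pass the tip. Grip the header across y from above at z 72.
- pack2: Frosted toy-figure hang pack (all alike); may be absent. Origin: centre of underside, z up. Box 36 (x) x 50 (y) x 42 mm, above it a blue header frame 12 (x) x 44 (y), z 42 to 92, window 24 wide, z 54 to 84. It hangs on any hook, bar through the window, underside at z 59.5, x along rack x. Keeper open, it must rise 12 to 23 mm to pass the tip. Grip the header across y from above at z 72.
- pack3: Frosted toy-figure hang pack (all alike); may be absent. Origin: centre of underside, z up. Box 36 (x) x 50 (y) x 42 mm, above it a blue header frame 12 (x) x 44 (y), z 42 to 92, window 24 wide, z 54 to 84. It hangs on any hook, bar through the window, underside at z 59.5, x along rack x. Keeper open, it must rise 12 to 23 mm to pass the tip. Grip the header across y from above at z 72.
- tray: Fixed grey open photo tray 80 (x) x 275 (y) mm, 18 mm high, walls and dividers 4 mm, floor 4 mm. Origin under its centre. Three equal bays with centres at tray y -90, 0, +90 mm, each about 72 x 86 mm inside. A pack goes in with its 50 mm side along the tray's y.
- dimmer: Fixed grey lamp dimmer box 100 x 100 x 34 mm; origin under its centre. On its axis a flat outer ring and a small inner knob above it. The raised white index (14 x 6 mm, 6 mm high) stands on the box's top at its +x edge (+42 mm in x).
- bright (a joint): Small black inner knob (brightness): cylinder 26 mm across, z 49 to 79 mm above the desk, with a white line on top from axis to edge. Clockwise from above is positive; at 0 the line points along the dimmer's +y, at 1.57 rad (90 degrees) along +x at the index. Range -0.8 to 2.4; friction 0.025 N m, stays where left. Set within 0.15 rad of 1.57.
- knob_top (a point): Centre of the inner knob's top, 79 mm above the desk, on the axis.
- ring (a joint): Outer ring (colour warmth): aluminium, 60 mm across, its top at z 49 mm, light to turn (0.015 N m). Starts anywhere between -0.6 and 0.6 rad and must not turn more than about 10 degrees.
- ring_mark (a point): Black mark on the outer ring, 28 mm from the axis.
- mug: White ceramic mug, 80 mm wide, 90 mm tall: bystander.
- toy: Yellow vinyl toy, 60 mm wide, 90 mm tall: bystander.
- tape: Orange roll of tape lying flat, 90 mm across, 22 mm high: bystander.
- phone: Black phone lying flat, 145 x 72 x 9 mm: bystander.
- paint: Red paint jar with a white cap, 48 mm wide, 100 mm tall: bystander.
- lenscap: Black lens cap lying flat, 60 mm across, 10 mm high: bystander.

How it is judged:
By the outcome, as a careful person would: the job done as asked, in the order asked, and still so for the second after the job is handed in, with the robot touching nothing.
Of pack1, pack2, pack3 only 2 to 3 are there at a start; the rules pass over those that are not, and their reading is None.
At some moment in a run one of pack1, pack2, pack3 may be knocked a few centimetres aside while the robot is not near it.
It also fails if it takes over 208 s, if anything falls off the work surface, if the arm or the gripper's body presses on something with over 40 N, if the wrist force passes 120 N, or if a joint passes its speed limit or range.

## Robot

A 7-joint arm with a two-finger parallel gripper is mounted at the origin on the work surface. World frame = base frame: x ahead of the robot, y to its left, z up, the work surface at z = 0. Lengths are in m, angles in rad, forces in N, time in s.
With the tool pointing down it reaches from about 0.35 to 0.775 m from the base axis. Payload 3.1 kg.
Tool frame: the origin (TCP) lies at the very end of the fingers, on their centre line; the grasp point (between the pads) lies 19 mm behind it (grasp_offset is the distance from the TCP to the grasp point, in m); z points along the fingers, y is the direction in which the jaws open and shut (so a half turn about z gives the same grasp; the last joint's range is limited). The gripper opens to 85 mm and grips with 20 to 120 N. Pads are 22 mm wide; open, the fingers measure 114 mm over their backs; the gripper's body (76 mm by 85 mm) begins 54 mm behind the grasp point. The pads swing forward as they close: fully open they stand 13 mm farther back than shut.
Start: joints at [-1.372, 0.311, 0.014, 1.512, -0.004, 1.319, -0.027], TCP at [0.131, 0.534, 0.231] pointing down, gripper open.
Joint ranges: [-2.7, 2.7], [-0.3, 1.91], [-1.27, 1.3], [0.12, 2.57], [-1.44, 4.58], [0.2, 2.03], [-3.05, 3.05]. Speed limits (rad/s): [2.79, 2.79, 3.14, 3.14, 3.14, 3.14, 3.14].

## Interface

Orientations are given as a unit quaternion [w, x, y, z].
In Python, from plant import observe, snapshot, sign_off, boxes_of, masks_of, pinpoint, grasp_offset gives the robot as it stands. The module is installed in compiled form; this text tells all that it offers.
- The arm moves only by the shell command python3 -m creep 'ROWS'. ROWS is JSON, a list of rows, each an object with "turn": the turn, a rotation vector about the tool's x, y, z in degrees, a list of three; "translation": the shift along the tool's x, y, z in m, a list of three; "grip": the closure, from 0 (fully open) to 1 (shut). In form: [{"turn": [ax, ay, az], "translation": [dx, dy, dz], "grip": grip}, ...]. A call has 1 to 20 rows; each row shifts and turns the pose as measured when the row begins, along the tool's axes as they then stand; what a row does not reach is not made up. A row lasts 1/8 s, in which the tool goes at most 62.5 mm and 10.7 degrees, less where a joint would pass 70% of its speed; a pose out of reach is approached as far as the arm can. A call with a gripper value outside its range is refused whole. The fingers move at their own pace and stop on an object; the grip force is fixed at half the most. Time passes only in rows, so rows that do not move let the fingers close. It gives the time, the measured TCP pose, the force and the opening at its end, in the units of the state.
- observe(): the state, without advancing time (a new reading comes with each control period).
- snapshot(name): name is "scene" or "top" or "wrist"; returns a dict with "pixels" (480x640x3 uint8, red, green, blue), "K" (3x3 intrinsics, pixels), "R" (3x3) and "t" (3): a world point X has camera coordinates R X + t; the wrist camera has in their place "T_tool_cam" (4x4, takes a point from camera to tool coordinates, whose origin is the TCP and whose axes are the flange's). Camera axes: x right, y down, z forward; pixel columns grow to the right and rows downward; lengths in m; the calibration is good to about 2 mm. A picture is of the moment at which its call begins: read the wrist's pose just before it. There is no depth.
- sign_off(): hands the job in, once; it reports no verdict.
Trained networks look in a picture, given as the dict that the camera call returned (one of the last four; its "shot" number tells which), for a name from the list of things; names that differ only in an ending like _2 or _b are one class to them, and where a whole thing is asked for, a point or a joint stands for the part that bears it (a point fixed in the world has none). Each returns a list of dicts, best first, with "score" (0 to 1); they miss things now and then, are a little off and sometimes report something else, mostly with a low value. They report only what shows in the picture. A call takes as long as a camera call.
- boxes_of(picture, query): "extent" ([left, top, width, height] in pixels, round what is visible of it).
- masks_of(picture, query): "region" (480x640 bool, what is visible of it) and "extent" ([left, top, width, height] in pixels, round what is visible of it).
- pinpoint(picture, query): "pixel" ([column, row] in pixels: a listed point, or the origin of a listed thing).
The state is a dict: "t": time; "joint_positions": joint angles; "joint_vel": joint speeds; "joint_torque": joint torques, N m; "position": TCP position; "tcp_rot": TCP orientation; "wrist_force": force on the tool from outside, world axes, zero at the start; "torque": the same for the moment, N m; "opening": finger opening in m.
Only numpy, scipy, OpenCV 4.12 (cv2) and the standard library are available. Lean on these libraries where they do the work, as an engineer would, in place of code of your own. Each camera call takes 0.05 s, during which the arm holds its last target. There are 200 camera calls.

## Working session

There is one attempt and no reset: what is moved stays moved. The work goes in short steps, Python scripts to look and compute and a shell command to move; the robot and the scene stay as the last step left them, time stands still between calls to the robot, and variables do not carry over. Pictures are saved under pics/ and viewed, about 12 in all and at most 16, crops included, and the job is handed in when it is done.

```bash
mkdir -p pics
cat > h.py <<'E'
import numpy as np,cv2
from plant import *
def save(p,n,crop=None,s=1):
    im=p["pixels"][:,:,::-1]
    if crop: l,t,w,h=crop; im=im[t:t+h,l:l+w]
    cv2.imwrite(f"pics/{n}.png",cv2.resize(np.ascontiguousarray(im),None,fx=s,fy=s,interpolation=cv2.INTER_CUBIC))
def ray(p,px,st=None):
    K=p["K"];d=np.linalg.inv(K)@np.array([px[0],px[1],1.])
    if "R" in p: R=p["R"];return -R.T@p["t"],R.T@d
    T=p["T_tool_cam"];Rt=rot(st["tcp_rot"])
    return np.array(st["position"])+Rt@T[:3,3],Rt@T[:3,:3]@d
def rot(q):
    from scipy.spatial.transform import Rotation as Ro
    return Ro.from_quat([q[1],q[2],q[3],q[0]]).as_matrix()
def atz(p,px,z,st=None):
    o,d=ray(p,px,st);return o+d*(z-o[2])/d[2]
def proj(p,X,st=None):
    if "R" in p: c=p["R"]@X+p["t"]
    else:
        T=p["T_tool_cam"];Rt=rot(st["tcp_rot"]);c=T[:3,:3].T@(Rt.T@(np.array(X)-st["position"])-T[:3,3])
    u=p["K"]@c;return u[:2]/u[2]
def tri(a,b):
    A=[];B=[]
    for o,d in (a,b):
        d=d/np.linalg.norm(d);M=np.eye(3)-np.outer(d,d);A.append(M);B.append(M@o)
    X=np.linalg.lstsq(np.vstack(A),np.hstack(B),rcond=None)[0];return X
E
python3 - <<'E'
from h import *
np.set_printoptions(precision=3,suppress=True)
s=observe();print(s["position"],rot(s["tcp_rot"]),grasp_offset,s["opening"])
H=dict(rack=0,pin1=.1705,pin2=.1705,pin3=.1705,hook2=.1435,tray=0,dimmer=0,knob_top=.079,ring_mark=.049,pack1=.0595,mug=0,toy=0,tape=0,phone=0,paint=0,lenscap=0)
for n in("top","scene"):
    p=snapshot(n);save(p,n);print(n,"cam",-p["R"].T@p["t"])
    for q,z in H.items():
        for r in pinpoint(p,q)[:3]: print(q,np.round(r["score"],2),np.round(r["pixel"],1),atz(p,r["pixel"],z))
E
```

```text
[0.131 0.533 0.23 ] [[-0.971  0.238 -0.   ]
 [ 0.238  0.971 -0.002]
 [-0.    -0.002 -1.   ]] 0.0187 0.08519469893466246
top cam [0.488 0.001 1.201]
rack 0.69 [256.1 201.7] [0.635 0.162 0.   ]
pin1 0.5 [185.4 233.2] [0.542 0.306 0.171]
pin1 0.45 [249.8 224.2] [0.561 0.154 0.171]
pin1 0.42 [313.  215.8] [0.579 0.005 0.171]
pin2 0.5 [185.4 233.2] [0.542 0.306 0.171]
pin2 0.45 [249.8 224.2] [0.561 0.154 0.171]
pin2 0.42 [313.  215.8] [0.579 0.005 0.171]
pin3 0.5 [185.4 233.2] [0.542 0.306 0.171]
pin3 0.45 [249.8 224.2] [0.561 0.154 0.171]
pin3 0.42 [313.  215.8] [0.579 0.005 0.171]
hook2 0.67 [250.9 213.2] [0.589 0.156 0.143]
hook2 0.17 [257.3 202.8] [0.614 0.14  0.143]
tray 0.87 [404.9 231.7] [ 0.546 -0.247  0.   ]
tray 0.6 [298.2 299.3] [0.365 0.049 0.   ]
dimmer 0.83 [208.4 305.3] [0.353 0.294 0.   ]
knob_top 0.45 [202.2 307.9] [0.355 0.291 0.079]
ring_mark 0.63 [190.  308.1] [0.352 0.331 0.049]
ring_mark 0.18 [250.8 223.1] [0.572 0.17  0.049]
pack1 0.87 [201.1 219.8] [0.582 0.298 0.06 ]
pack1 0.8 [254.3 212.5] [0.599 0.159 0.06 ]
pack1 0.74 [315.  213.2] [0.595 0.    0.06 ]
mug 0.64 
[... 1070 characters left out ...]
0.37  0.288 0.079]
ring_mark 0.53 [395.1 168.7] [0.357 0.322 0.049]
ring_mark 0.39 [309.6 364.9] [ 0.743 -0.162  0.049]
pack1 0.96 [434.7 224.4] [0.573 0.303 0.059]
pack1 0.82 [391.8 253.4] [0.592 0.156 0.059]
pack1 0.64 [343.8 277.6] [0.593 0.015 0.059]
mug 0.77 [149.7 361.2] [ 0.535 -0.478  0.   ]
mug 0.35 [390.7 170.8] [0.325 0.334 0.   ]
toy 0.7 [308.3 363.9] [ 0.724 -0.156  0.   ]
tape 0.61 [442.5 192.6] [0.466 0.42  0.   ]
tape 0.25 [431.8 162.5] [0.358 0.459 0.   ]
phone 0.68 [308.4 220. ] [0.362 0.038 0.   ]
phone 0.58 [433.9 225.9] [0.548 0.331 0.   ]
phone 0.18 [442.2 192.1] [0.464 0.42  0.   ]
paint 0.56 [429.9 164. ] [0.36 0.45 0.  ]
lenscap 0.68 [332.5 281.6] [0.562 0.001 0.   ]
```

View pics/top.png

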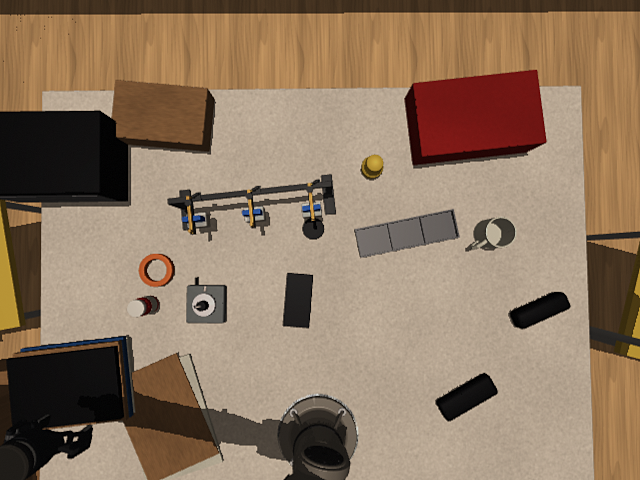

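View pics/scene.png

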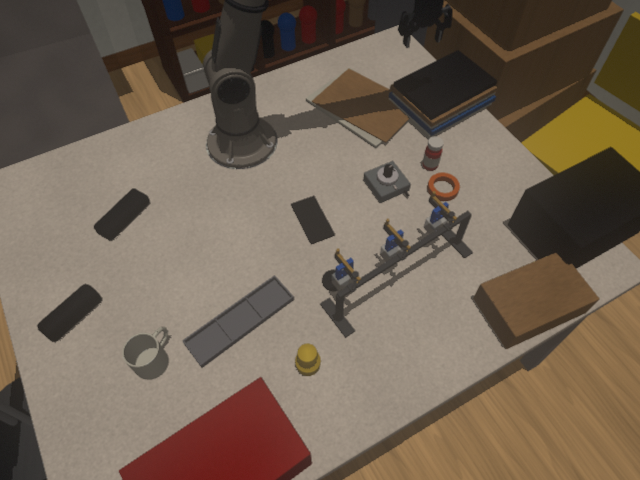

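All three hooks hold packs. The pins are at about top px (185,233), (250,224) and (313,216). The tray is at (405,232), the dimmer at (206,304), and the lens cap lies under hook 1. Next I'll go over the rack for a closer look.

```bash
python3 -m creep '[{"turn":[0,0,0],"translation":[-0.039,-0.023,-0.012],"grip":0},{"turn":[0,0,0],"translation":[-0.039,-0.023,-0.012],"grip":0},{"turn":[0,0,0],"translation":[-0.039,-0.023,-0.012],"grip":0},{"turn":[0,0,0],"translation":[-0.039,-0.023,-0.012],"grip":0},{"turn":[0,0,0],"translation":[-0.039,-0.023,-0.012],"grip":0},{"turn":[0,0,0],"translation":[-0.039,-0.023,-0.012],"grip":0},{"turn":[0,0,0],"translation":[-0.039,-0.023,-0.012],"grip":0},{"turn":[0,0,0],"translation":[-0.039,-0.023,-0.012],"grip":0},{"turn":[0,0,0],"translation":[-0.039,-0.023,-0.012],"grip":0},{"turn":[0,0,0],"translation":[-0.039,-0.023,-0.012],"grip":0},{"turn":[0,0,-6.8],"translation":[0,0,0],"grip":0},{"turn":[0,0,-6.8],"translation":[0,0,0],"grip":0},{"turn":[0,0,-6.8],"translation":[0,0,0],"grip":0},{"turn":[0,0,0],"translation":[0,0,0],"grip":1}]'
python3 - <<'E'
from h import *
np.set_printoptions(precision=4,suppress=True)
s=observe();p=snapshot("wrist");save(p,"w1");print(s["position"],rot(s["tcp_rot"]),s["joint_positions"]);print(p["T_tool_cam"],p["K"])
for q,z in dict(rack=0,pin1=.1705,hook2=.1435,pack1=.0595,keeper1=.1605).items():
    for r in pinpoint(p,q)[:4]: print(q,np.round(r["score"],2),np.round(r["pixel"],1),atz(p,r["pixel"],z,s))
E
```

```text
t: 3.45
position: [0.4665, 0.2073, 0.3556]
tcp_rot: [0.002, -0.063, 0.998, 0.001]
wrist_force: [-0.7, 0.0, -0.4]
opening: 0.0696
[0.4665 0.2073 0.3556] [[-0.9921 -0.1253  0.0046]
 [-0.1253  0.9921  0.0018]
 [-0.0048  0.0012 -1.    ]] [-0.7147  0.1925  0.3271  1.3733 -0.0614  1.5808  1.3023]
[[ 0.0006 -0.9539 -0.3001  0.0768]
 [ 1.      0.0006  0.0001 -0.0002]
 [ 0.0001 -0.3001  0.9539 -0.1428]
 [ 0.      0.      0.      1.    ]] [[338.5362   0.     319.8448]
 [  0.     338.5362 232.2616]
 [  0.       0.       1.    ]]
pin1 0.97 [388.7 288.3] [0.5469 0.292  0.1705]
pin1 0.94 [117.7 283.4] [0.5774 0.0041 0.1705]
pin1 0.66 [251.8 286. ] [0.5626 0.1462 0.1705]
hook2 0.68 [258.7 298. ] [0.5913 0.151  0.1435]
hook2 0.62 [374.5 268.6] [0.5374 0.2791 0.1435]
pack1 0.81 [166.2 264.4] [0.6027 0.0076 0.0595]
pack1 0.71 [269.2 269.2] [0.5919 0.1515 0.0595]
pack1 0.59 [372.  269.7] [0.5745 0.2953 0.0595]Traceback (most recent call last):
  File "<stdin>", line 5, in <module>
ValueError: it knows: dimmer, hook, knob_top, lenscap, mug, pack, paint, phone, pin, rack, ring_mark, tape, toy, tray
```

View pics/w1.png

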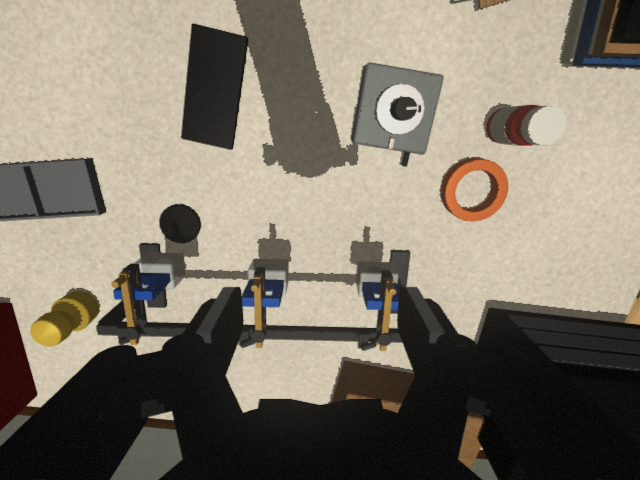

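All three keepers are shut along rack -x. The dimmer is at px (398,108) and its index at (391,143). Rack yaw is about 6.05° with origin (0.635, 0.154). I'll start opening with keeper 3.

```bash
python3 -m creep '[{"turn":[0,0,1.1],"translation":[-0.045,0.016,0],"grip":1},{"turn":[0,0,0],"translation":[-0.045,0.016,0],"grip":1},{"turn":[0,0,0],"translation":[0,0,0.05],"grip":1},{"turn":[0,0,0],"translation":[0,0,0.05],"grip":1},{"turn":[0,0,0],"translation":[0,0,0.04],"grip":1},{"turn":[0,0,0],"translation":[0,0,0],"grip":1}]'
cat >> h.py <<'E'
O=np.array([.6352,.1539]);X=np.array([.9944,.1054]);Y=np.array([-.1054,.9944])
def rk(v): d=np.array(v[:2])-O;return np.round(1e3*np.array([d@X,d@Y]),1)
def where(s):
    R=rot(s["tcp_rot"]);print("rack mm",rk(s["position"]),"z",round(s["position"][2],4),"yaw",round(np.degrees(np.arctan2(-R[0,1],R[1,1])),2),"tilt",np.round(np.degrees(R[:2,2]),2),"F",np.round(s["wrist_force"],1),"op",round(s["opening"],4),"t",round(s["t"],1))
E
python3 -c "
from h import *
where(observe())"
```

```text
t: 4.45
position: [0.5564, 0.2536, 0.212]
tcp_rot: [0.004, -0.053, 0.999, 0.001]
wrist_force: [0.1, 1.1, -0.5]
opening: 0.0003
rack mm [-67.8 107.5] z 0.212 yaw 6.05 tilt [0.42 0.15] F [ 0.1  1.1 -0.5] op 0.0003 t 4.5
```

```bash
python3 -m creep '[{"turn":[0,0,0],"translation":[0,0,0.0225],"grip":1},{"turn":[0,0,0],"translation":[0,0,0.0225],"grip":1},{"turn":[0,0,0],"translation":[0,0.015,0],"grip":1},{"turn":[0,0,0],"translation":[-0.002,0.015,0],"grip":1},{"turn":[0,0,0],"translation":[-0.003,0.015,0],"grip":1},{"turn":[0,0,0],"translation":[-0.004,0.015,0],"grip":1},{"turn":[0,0,0],"translation":[-0.007,0.012,0],"grip":1},{"turn":[0,0,0],"translation":[-0.007,0.012,0],"grip":1},{"turn":[0,0,0],"translation":[0,0,0],"grip":1}]'
python3 - <<'E'
from h import *
s=observe();where(s);p=snapshot("wrist");save(p,"w2")
for r in pinpoint(p,"pin1")[:4]: print(np.round(r["score"],2),np.round(r["pixel"]),rk(atz(p,r["pixel"],.1705,s)))
E
```

```text
t: 5.58
position: [0.5773, 0.3545, 0.1815]
tcp_rot: [0.014, -0.056, 0.998, 0.007]
wrist_force: [0.8, -0.1, 0.5]
opening: 0.0
rack mm [-36.4 205.6] z 0.1815 yaw 6.38 tilt [1.55 0.94] F [ 0.8 -0.1  0.5] op 0.0 t 5.6
0.77 [196. 216.] [-72.6 147.7]
```

View pics/w2.png

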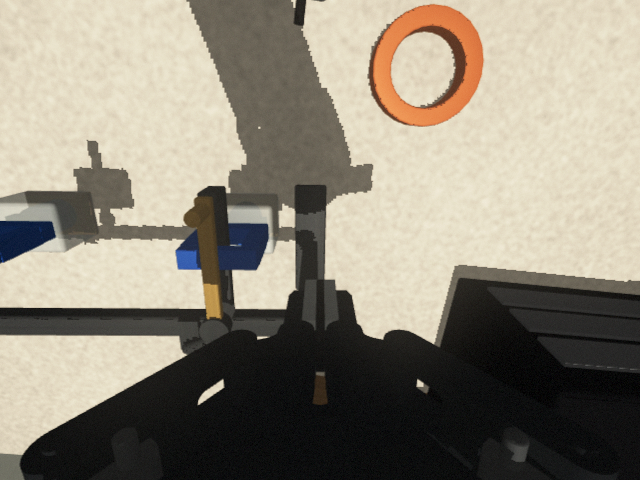

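The fingers passed over the pin at z 0.18. Keeper 3 is still shut, with its pin at (196,216). I'll add a helper that works out tool-frame offsets, then repeat lower.

```bash
cat >> h.py <<'E'
def go(x,y,z,yaw=6.05,world=False):
    "tool-frame turn(deg)/translation from the present pose to a rack-frame (mm) or world target, tool down"
    from scipy.spatial.transform import Rotation as Ro
    s=observe();R=rot(s["tcp_rot"]);a=np.radians(yaw)
    T=np.array([[-np.cos(a),-np.sin(a),0],[-np.sin(a),np.cos(a),0],[0,0,-1]])
    P=np.array([x,y,z]) if world else np.append(O+X*x/1e3+Y*y/1e3,z)
    print("turn",np.round(np.degrees(Ro.from_matrix(R.T@T).as_rotvec()),2),"move",np.round(R.T@(P-s["position"]),4))
E
python3 -c "
from h import *
go(-72,110,.2115)"
```

```text
turn [0.68 1.63 0.2 ] move [ 0.035  -0.093  -0.0321]
```

```bash
python3 -m creep '[{"turn":[0.7,1.6,0.2],"translation":[0,0,-0.03],"grip":1},{"turn":[0,0,0],"translation":[0.018,-0.045,0],"grip":1},{"turn":[0,0,0],"translation":[0.016,-0.045,0],"grip":1},{"turn":[0,0,0],"translation":[0,0,0.02],"grip":1},{"turn":[0,0,0],"translation":[0,0,0.018],"grip":1},{"turn":[0,0,0],"translation":[0,0,0],"grip":1}]'
python3 -c "
from h import *
where(observe());go(-70,110,.167)"
```

```text
t: 6.42
position: [0.5525, 0.25, 0.1754]
tcp_rot: [0.001, -0.049, 0.999, -0.002]
wrist_force: [0.0, 0.4, 0.7]
opening: 0.0
rack mm [-72.1 104.3] z 0.1754 yaw 5.6 tilt [ 0.12 -0.22] F [0.  0.4 0.7] op 0.0 t 6.4
turn [-0.23  0.1  -0.45] move [-0.0021  0.0057  0.0084]
```

```bash
python3 -m creep '[{"turn":[-0.2,0.1,-0.4],"translation":[0,0,0.0085],"grip":1},{"turn":[0,0,0],"translation":[0,0.006,0.001],"grip":1},{"turn":[0,0,0],"translation":[0,0.012,0],"grip":1},{"turn":[0,0,0],"translation":[-0.001,0.012,0],"grip":1},{"turn":[0,0,0],"translation":[-0.003,0.012,0],"grip":1},{"turn":[0,0,0],"translation":[-0.004,0.012,0],"grip":1}]'
python3 -c "
from h import *
where(observe());go(-55,180,.167)"
```

```text
t: 7.18
position: [0.5551, 0.3069, 0.1676]
tcp_rot: [0.0, -0.053, 0.999, -0.001]
wrist_force: [-0.1, -2.2, 0.7]
opening: -0.0002
rack mm [-63.6 160.6] z 0.1676 yaw 6.02 tilt [ 0.04 -0.12] F [-0.1 -2.2  0.7] op -0.0002 t 7.2
turn [-0.12  0.03 -0.03] move [-0.0085  0.0194  0.0006]
```

Contact (-2.2 N). I'll keep pushing round.

```bash
python3 -m creep '[{"turn":[0,0,0],"translation":[-0.005,0.01,0],"grip":1},{"turn":[0,0,0],"translation":[-0.006,0.01,0],"grip":1},{"turn":[0,0,0],"translation":[-0.007,0.01,0],"grip":1},{"turn":[0,0,0],"translation":[0,0,0],"grip":1},{"turn":[0,0,0],"translation":[0.01,0,-0.03],"grip":1},{"turn":[0,0,0],"translation":[0.01,0,-0.03],"grip":1},{"turn":[0,0,0],"translation":[0,0,0],"grip":1}]'
python3 - <<'E'
from h import *
s=observe();where(s);p=snapshot("wrist");save(p,"w3")
for r in pinpoint(p,"pin1")[:4]: print(np.round(r["score"],2),np.round(r["pixel"]),rk(atz(p,r["pixel"],.1705,s)))
go(-72,-38,.215);go(-72,-38,.167)
E
```

```text
t: 8.05
position: [0.5514, 0.3435, 0.228]
tcp_rot: [0.002, -0.054, 0.999, 0.002]
wrist_force: [0.5, -0.3, -1.3]
opening: 0.0001
rack mm [-63.4 197.3] z 0.228 yaw 6.18 tilt [0.19 0.19] F [ 0.5 -0.3 -1.3] op 0.0001 t 8.1
0.6 [  6. 233.] [-76.3   3.2]
turn [-0.01 -0.08  0.08] move [ 0.0079 -0.2342  0.0097]
turn [-0.01 -0.08  0.08] move [ 0.0079 -0.2342  0.0577]
```

```bash
python3 -m creep '[{"turn":[0,0,0],"translation":[0.004,-0.055,0],"grip":1},{"turn":[0,0,0],"translation":[0.004,-0.055,0],"grip":1},{"turn":[0,0,0],"translation":[0,-0.055,0],"grip":1},{"turn":[0,0,0],"translation":[0,-0.055,0],"grip":1},{"turn":[0,0,0],"translation":[0,0,0],"grip":1}]'
python3 - <<'E'
from h import *
s=observe();where(s);p=snapshot("wrist");save(p,"w4")
for r in pinpoint(p,"pin1")[:4]: print(np.round(r["score"],2),np.round(r["pixel"]),rk(atz(p,r["pixel"],.1705,s)))
go(-72,-36,.168)
E
```

```text
t: 8.78
position: [0.5638, 0.115, 0.2152]
tcp_rot: [-0.007, -0.053, 0.999, -0.003]
wrist_force: [-0.2, 0.0, 0.6]
opening: 0.0
rack mm [-75.1 -31.1] z 0.2152 yaw 6.12 tilt [-0.76 -0.33] F [-0.2  0.   0.6] op 0.0 t 8.8
0.82 [378. 259.] [-76.7   3.3]
0.66 [136. 260.] [ -75.7 -141.2]
0.46 [204. 242.] [-87.4 -99.5]
turn [ 0.04 -0.83  0.62] move [-0.0038 -0.0123  0.0467]
```

View pics/w4.png

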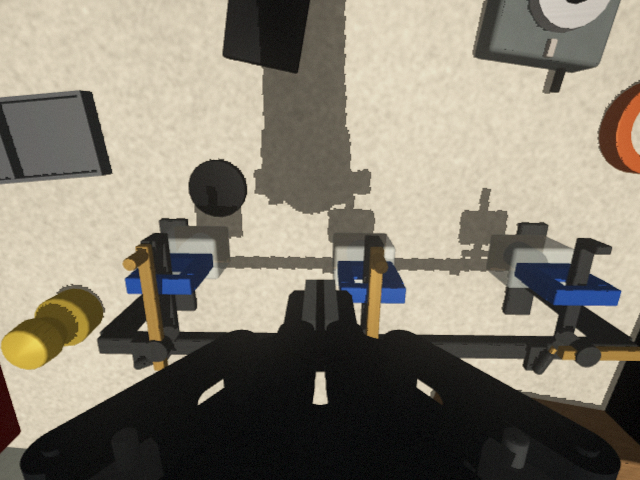

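Keeper 3 now lies open along +y at (600,353). Keepers 2 and 1 are still shut, so keeper 2 is next.

```bash
python3 -m creep '[{"turn":[0,-0.8,0.4],"translation":[-0.004,-0.008,0.02],"grip":1},{"turn":[0,0,0],"translation":[0,0,0.02],"grip":1},{"turn":[0,0,0],"translation":[0,0,0],"grip":1}]'
python3 -c "
from h import *
where(observe());go(-72,-36,.167)"
```

```text
t: 9.25
position: [0.5661, 0.1221, 0.1713]
tcp_rot: [-0.002, -0.059, 0.998, 0.002]
wrist_force: [0.3, -0.3, 0.5]
opening: -0.0002
rack mm [-72.  -24.4] z 0.1713 yaw 6.8 tilt [-0.23  0.23] F [ 0.3 -0.3  0.5] op -0.0002 t 9.2
turn [ 0.26 -0.2   0.75] move [ 0.0001 -0.0116  0.0043]
```

```bash
python3 -m creep '[{"turn":[0.2,-0.2,0.7],"translation":[0,0,0.0045],"grip":1},{"turn":[0,0,0],"translation":[0,0.006,0],"grip":1},{"turn":[0,0,0],"translation":[0,0.012,0],"grip":1},{"turn":[0,0,0],"translation":[-0.002,0.012,0],"grip":1},{"turn":[0,0,0],"translation":[-0.003,0.012,0],"grip":1},{"turn":[0,0,0],"translation":[-0.005,0.011,0],"grip":1},{"turn":[0,0,0],"translation":[-0.006,0.01,0],"grip":1},{"turn":[0,0,0],"translation":[-0.007,0.01,0],"grip":1},{"turn":[0,0,0],"translation":[0,0,0],"grip":1}]'
python3 -c "
from h import *
where(observe());go(-60,50,.225);go(-72,-188,.225)"
```

```text
t: 10.38
position: [0.5837, 0.2065, 0.1687]
tcp_rot: [0.002, -0.055, 0.998, 0.001]
wrist_force: [0.6, -0.7, -0.1]
opening: -0.0003
rack mm [-45.6  57.7] z 0.1687 yaw 6.36 tilt [0.27 0.17] F [ 0.6 -0.7 -0.1] op -0.0003 t 10.4
turn [0.14 0.29 0.31] move [ 0.0141 -0.0075 -0.0563]
turn [0.14 0.29 0.31] move [ 0.0274 -0.2454 -0.057 ]
```

```bash
python3 -m creep '[{"turn":[0,0,0.3],"translation":[0.01,0,-0.03],"grip":1},{"turn":[0,0,0],"translation":[0.01,0,-0.03],"grip":1},{"turn":[0,0,0],"translation":[0.005,-0.06,0],"grip":1},{"turn":[0,0,0],"translation":[0,-0.06,0],"grip":1},{"turn":[0,0,0],"translation":[0,-0.06,0],"grip":1},{"turn":[0,0,0],"translation":[0,-0.055,0],"grip":1},{"turn":[0,0,0],"translation":[0,0,0],"grip":1},{"turn":[0,0,0],"translation":[0,0,0],"grip":1}]'
python3 - <<'E'
from h import *
s=observe();where(s);p=snapshot("wrist");save(p,"w5")
for r in pinpoint(p,"pin1")[:4]: print(np.round(r["score"],2),np.round(r["pixel"]),rk(atz(p,r["pixel"],.1705,s)))
go(-72,-178,.167)
E
```

```text
t: 11.38
position: [0.5817, -0.0327, 0.2284]
tcp_rot: [0.0, -0.055, 0.998, 0.003]
wrist_force: [0.9, 1.2, 0.1]
opening: 0.0003
rack mm [ -72.9 -179.9] z 0.2284 yaw 6.35 tilt [0.   0.39] F [0.9 1.2 0.1] op 0.0003 t 11.4
0.82 [379. 249.] [ -75.8 -142.1]
turn [0.31 0.04 0.34] move [-0.0009  0.0019  0.0615]
```

```bash
python3 -m creep '[{"turn":[0.3,0,0.3],"translation":[0,0,0.03],"grip":1},{"turn":[0,0,0],"translation":[0,0,0.025],"grip":1},{"turn":[0,0,0],"translation":[0,0,0.006],"grip":1},{"turn":[0,0,0],"translation":[0,0,0],"grip":1}]'
python3 -c "
from h import *
where(observe());go(-72,-170,.167)"
```

```text
t: 11.98
position: [0.5828, -0.0253, 0.1671]
tcp_rot: [0.002, -0.059, 0.998, 0.002]
wrist_force: [0.1, 0.4, -0.1]
opening: -0.0
rack mm [ -71.  -172.7] z 0.1671 yaw 6.71 tilt [0.16 0.2 ] F [ 0.1  0.4 -0.1] op -0.0 t 12.0
turn [0.18 0.19 0.66] move [0.001  0.0027 0.0001]
```

```bash
python3 -m creep '[{"turn":[0.2,0.2,0.6],"translation":[0,0.007,0],"grip":1},{"turn":[0,0,0],"translation":[0,0.012,0],"grip":1},{"turn":[0,0,0],"translation":[-0.002,0.012,0],"grip":1},{"turn":[0,0,0],"translation":[-0.003,0.012,0],"grip":1},{"turn":[0,0,0],"translation":[-0.005,0.011,0],"grip":1},{"turn":[0,0,0],"translation":[-0.006,0.01,0],"grip":1},{"turn":[0,0,0],"translation":[-0.007,0.01,0],"grip":1},{"turn":[0,0,0],"translation":[0,0.004,0],"grip":1},{"turn":[0,0,0],"translation":[0.01,0,-0.03],"grip":1},{"turn":[0,0,0],"translation":[0.02,0,-0.04],"grip":1},{"turn":[0,0,0],"translation":[0.03,0,-0.05],"grip":0},{"turn":[0,0,0],"translation":[0.03,-0.02,-0.03],"grip":0},{"turn":[0,0,0],"translation":[0,-0.02,0],"grip":0},{"turn":[0,0,0],"translation":[0,0,0],"grip":0}]'
python3 - <<'E'
from h import *
s=observe();where(s);p=snapshot("wrist");save(p,"w6")
for r in pinpoint(p,"pin1")[:4]: print(np.round(r["score"],2),np.round(r["pixel"]),rk(atz(p,r["pixel"],.1705,s)))
for r in pinpoint(p,"pack1")[:4]: print(np.round(r["score"],2),np.round(r["pixel"]),rk(atz(p,r["pixel"],.0595,s)))
for r in pinpoint(p,"hook2")[:4]: print(np.round(r["score"],2),np.round(r["pixel"]),rk(atz(p,r["pixel"],.1435,s)))
E
```

```text
t: 13.72
position: [0.5107, 0.0156, 0.3235]
tcp_rot: [0.001, -0.057, 0.998, 0.002]
wrist_force: [-0.7, 0.2, -0.1]
opening: 0.0722
rack mm [-138.4 -124.4] z 0.3235 yaw 6.49 tilt [0.05 0.22] F [-0.7  0.2 -0.1] op 0.0722 t 13.7
0.93 [507. 340.] [-7.9 68.3]
0.6 [370. 339.] [ -7.9 -71.6]
0.8 [530. 267.] [-41.9 151.9]
0.71 [418. 265.] [-43.7   5.3]
0.56 [306. 260.] [ -49.9 -140.7]
0.76 [443. 296.] [-43.4   7.7]
```

View pics/w6.png

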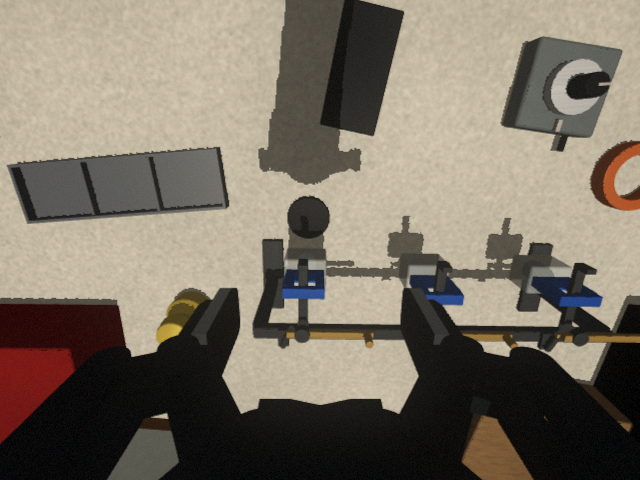

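Keepers 1 and 2 also show open. Tray bays are at (58,190), (122,186) and (190,180), and header 1 at (303,285). I'll refine the rack offset (about -3, +3 mm) and measure the header positions from the blue pixels.

```bash
sed -i 's/^O=.*;X=/O=np.array([.6352,.1539])+np.array([.9944,.1054])*-.003+np.array([-.1054,.9944])*.003;X=/' h.py
python3 - <<'E'
from h import *
s=observe();p=snapshot("wrist")
hsv=cv2.cvtColor(p["pixels"],cv2.COLOR_RGB2HSV);m=((hsv[...,0]>105)&(hsv[...,0]<130)&(hsv[...,1]>150)&(hsv[...,2]>50)).astype(np.uint8);m[:,620:]=0
n,l,st,c=cv2.connectedComponentsWithStats(m)
for i in range(1,n):
    if st[i,4]<60: continue
    x,y,w,h,a=st[i]
    print(st[i],"far top edge rack",rk(atz(p,(x+w/2,y+h),.1515,s)),"left/right",rk(atz(p,(x,y+h-2),.1515,s)),rk(atz(p,(x+w,y+h-2),.1515,s)))
for q in["tray"]:
    r=masks_of(p,q)[0];k,_=cv2.findContours(r["region"].astype(np.uint8),0,1);b=cv2.boxPoints(cv2.minAreaRect(max(k,key=cv2.contourArea)))
    B=np.array([atz(p,v,.018,s)[:2] for v in b]);print(q,r["score"],b.round(),B.round(4),B.mean(0))
    d=B[0]-B[1],B[1]-B[2];print([ (np.linalg.norm(v).round(4),np.degrees(np.arctan2(v[1],v[0])).round(2)) for v in d])
go(-45,-145,.26);go(-45,-145,.1125)
E
```

```text
[279 289  42  10 392] far top edge rack [ -40.8 -143.5] left/right [ -42.9 -165.1] [ -43.4 -121.8]
[443 296  18  10 138] far top edge rack [-34.4  15.1] left/right [-36.6   5.4] [-36.8  24.2]
[556 297  44  12 416] far top edge rack [-32.3 147.9] left/right [-34.4 124.2] [-34.9 170.4]
tray 0.63 [[  3. 162.]
 [221. 146.]
 [226. 210.]
 [  8. 226.]] [[ 0.5269 -0.3911]
 [ 0.4735 -0.1124]
 [ 0.5568 -0.1034]
 [ 0.6144 -0.3984]] [ 0.54289202 -0.25132607]
[(np.float64(0.2838), np.float64(-79.14)), (np.float64(0.0838), np.float64(-173.85))]
turn [ 0.21 -0.07  0.72] move [-0.0898 -0.0213  0.0619]
turn [ 0.21 -0.07  0.72] move [-0.09   -0.0219  0.2094]
```

```bash
python3 -m creep '[{"turn":[0.2,0,0.7],"translation":[-0.045,-0.01,0.02],"grip":0},{"turn":[0,0,0],"translation":[-0.045,-0.01,0.02],"grip":0},{"turn":[0,0,0],"translation":[0,0,0.02],"grip":0},{"turn":[0,0,0],"translation":[0,0,0],"grip":0},{"turn":[0,0,0],"translation":[0,0,0],"grip":0}]'
python3 -c "
from h import *
where(observe());go(-47,-144,.115)"
```

```text
t: 14.65
position: [0.6053, 0.0129, 0.2576]
tcp_rot: [-0.003, -0.056, 0.998, 0.001]
wrist_force: [-0.5, 0.8, 0.1]
opening: 0.0852
rack mm [ -41.6 -140. ] z 0.2576 yaw 6.44 tilt [-0.32  0.1 ] F [-0.5  0.8  0.1] op 0.0852 t 14.7
turn [ 0.13 -0.3   0.39] move [ 0.0047 -0.0043  0.1426]
```

```bash
python3 -m creep '[{"turn":[0.1,-0.3,0.4],"translation":[0.005,-0.004,0.035],"grip":0},{"turn":[0,0,0],"translation":[0,0,0.035],"grip":0},{"turn":[0,0,0],"translation":[0,0,0.035],"grip":0},{"turn":[0,0,0],"translation":[0,0,0.03],"grip":0},{"turn":[0,0,0],"translation":[0,0,0],"grip":0},{"turn":[0,0,0],"translation":[0,0,0],"grip":0}]'
python3 -c "
from h import *
where(observe());go(-47,-144,.115)"
```

```text
t: 15.4
position: [0.6058, 0.0106, 0.1304]
tcp_rot: [0.009, -0.054, 0.998, 0.002]
wrist_force: [1.0, 0.3, 0.4]
opening: 0.0851
rack mm [ -41.4 -142.4] z 0.1304 yaw 6.21 tilt [1.08 0.24] F [1.  0.3 0.4] op 0.0851 t 15.4
turn [0.12 1.09 0.16] move [ 0.0059 -0.0016  0.0152]
```

```bash
python3 -m creep '[{"turn":[0.1,1.1,0.2],"translation":[0.006,-0.0015,0.008],"grip":0},{"turn":[0,0,0],"translation":[0,0,0.007],"grip":0},{"turn":[0,0,0],"translation":[0,0,0],"grip":0}]'
python3 -c "
from h import *
where(observe());go(-47,-144,.115)"
```

```text
t: 15.78
position: [0.602, 0.0084, 0.118]
tcp_rot: [0.003, -0.052, 0.999, 0.0]
wrist_force: [-0.2, 0.0, -0.4]
opening: 0.0853
rack mm [ -45.3 -144.2] z 0.118 yaw 6.01 tilt [0.29 0.04] F [-0.2  0.  -0.4] op 0.0853 t 15.8
turn [ 0.01  0.29 -0.04] move [0.0017 0.0002 0.003 ]
```

```bash
python3 -m creep '[{"turn":[0,0.3,0],"translation":[0.001,0,0.003],"grip":0},{"turn":[0,0,0],"translation":[0,0,0],"grip":0.5},{"turn":[0,0,0],"translation":[0,0,0],"grip":1},{"turn":[0,0,0],"translation":[0,0,0],"grip":1},{"turn":[0,0,0],"translation":[0,0,0],"grip":1},{"turn":[0,0,0],"translation":[0,0,0],"grip":1}]'
python3 - <<'E'
from h import *
s=observe();where(s);p=snapshot("wrist");save(p,"w7");go(-47,-145,.1325)
E
```

```text
t: 16.52
position: [0.6015, 0.0083, 0.1154]
tcp_rot: [0.0, -0.052, 0.999, 0.0]
wrist_force: [0.1, -0.1, 0.5]
opening: 0.0433
rack mm [ -45.8 -144.3] z 0.1154 yaw 6.02 tilt [0.04 0.01] F [ 0.1 -0.1  0.5] op 0.0433 t 16.5
turn [ 0.    0.05 -0.03] move [ 0.0012 -0.0007 -0.0171]
```

View pics/w7.png

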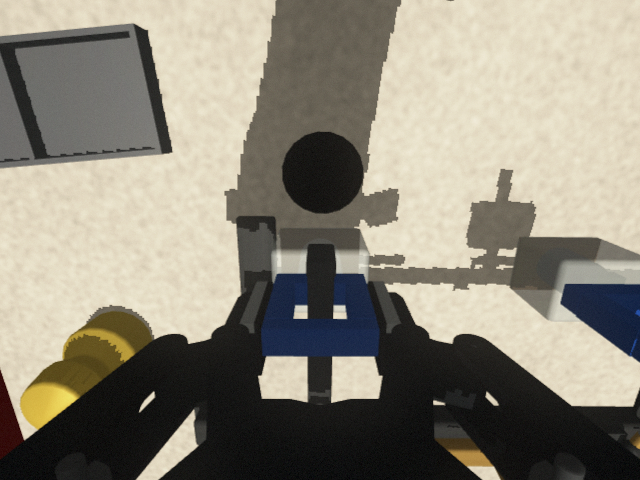

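The header at (320,315) is between the pads, with the bar centred in its window. Lifting about 17 mm.

```bash
python3 -m creep '[{"turn":[0,0,0],"translation":[0,0,-0.006],"grip":1},{"turn":[0,0,0],"translation":[0,0,-0.006],"grip":1},{"turn":[0,0,0],"translation":[0,0,-0.005],"grip":1},{"turn":[0,0,0],"translation":[0,0,0],"grip":1},{"turn":[0,0,0],"translation":[0,0,0],"grip":1}]'
python3 -c "
from h import *
where(observe());go(-47,-145,.133)"
```

```text
t: 17.2
position: [0.6013, 0.0083, 0.1335]
tcp_rot: [0.0, -0.052, 0.999, 0.0]
wrist_force: [0.4, 0.4, -0.1]
opening: 0.043
rack mm [ -46.1 -144.3] z 0.1335 yaw 6.02 tilt [0.02 0.01] F [ 0.4  0.4 -0.1] op 0.043 t 17.2
turn [ 0.01  0.02 -0.03] move [ 0.0009 -0.0007  0.0005]
```

```bash
python3 -m creep '[{"turn":[0,0,0],"translation":[0.008,0,0],"grip":1},{"turn":[0,0,0],"translation":[0.008,0,0],"grip":1},{"turn":[0,0,0],"translation":[0.008,0,0],"grip":1}]'
python3 -c "
from h import *
where(observe());go(-75,-145,.133)"
python3 -m creep '[{"turn":[0,0,0],"translation":[0.01,0,0],"grip":1},{"turn":[0,0,0],"translation":[0.01,0,0],"grip":1},{"turn":[0,0,0],"translation":[0.01,0,0],"grip":1},{"turn":[0,0,0],"translation":[0.012,0,0],"grip":1},{"turn":[0,0,0],"translation":[0.015,0,0],"grip":1},{"turn":[0,0,0],"translation":[0.015,0,-0.02],"grip":1},{"turn":[0,0,0],"translation":[0,0,-0.05],"grip":1},{"turn":[0,0,0],"translation":[0,0,-0.05],"grip":1},{"turn":[0,0,0],"translation":[0,0,0],"grip":1}]'
python3 - <<'E'
from h import *
s=observe();where(s);p=snapshot("wrist");save(p,"w8")
r=masks_of(p,"tray")[0];print(r["score"],r["extent"])
go(.543+.09*.18,-.251-.09*.98,.2,10.5,True)
E
```

```text
t: 17.58
position: [0.5755, 0.0055, 0.1329]
tcp_rot: [-0.001, -0.052, 0.999, -0.0]
wrist_force: [-0.1, 0.1, -1.0]
opening: 0.0436
rack mm [ -72.  -144.3] z 0.1329 yaw 6.01 tilt [-0.07 -0.01] F [-0.1  0.1 -1. ] op 0.0436 t 17.6
turn [ 0.   -0.07 -0.04] move [ 0.003  -0.0007 -0.0001]
t: 18.7
position: [0.4952, -0.0033, 0.2556]
tcp_rot: [-0.002, -0.052, 0.999, 0.001]
wrist_force: [0.4, -0.1, -1.5]
opening: 0.0431
rack mm [-152.8 -144.5] z 0.2556 yaw 5.95 tilt [-0.26  0.05] F [ 0.4 -0.1 -1.5] op 0.0431 t 18.7
0.77 [0.0, 171.7, 230.5, 86.0]
turn [ 0.14 -0.76 -4.54] move [-0.0321 -0.3415  0.0504]
```

```bash
python3 -m creep '[{"turn":[0,0,-1.5],"translation":[0.004,-0.05,0],"grip":1},{"turn":[0,0,-1.5],"translation":[0.004,-0.05,0],"grip":1},{"turn":[0,0,-1.5],"translation":[0.004,-0.05,0],"grip":1},{"turn":[0,0,0],"translation":[0.004,-0.05,0],"grip":1},{"turn":[0,0,0],"translation":[0,0,0],"grip":1},{"turn":[0,0,0],"translation":[0,0,0],"grip":1}]'
python3 - <<'E'
from h import *
s=observe();where(s);p=snapshot("wrist");save(p,"w9");print(s["position"])
for r in masks_of(p,"tray")[:1]:
    k,_=cv2.findContours(r["region"].astype(np.uint8),0,1);b=cv2.boxPoints(cv2.minAreaRect(max(k,key=cv2.contourArea)));print(r["score"],b.round())
E
```

```text
t: 19.55
position: [0.4995, -0.2035, 0.238]
tcp_rot: [-0.017, -0.095, 0.995, 0.005]
wrist_force: [1.0, 1.1, -0.7]
opening: 0.0432
rack mm [-169.6 -344.1] z 0.238 yaw 10.89 tilt [-2.03  0.37] F [ 1.   1.1 -0.7] op 0.0432 t 19.6
[ 0.4994844  -0.20352734  0.23802659]
```

View pics/w9.png

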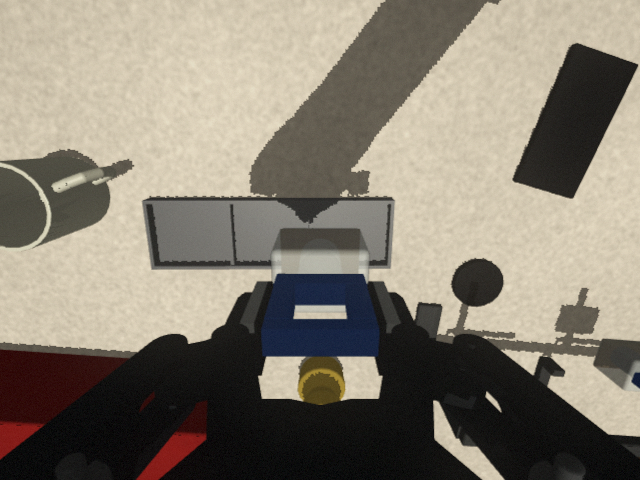

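The held pack is in the middle. The tray rim corners show at about (143,199), (395,199), (391,268) and (152,268), level in the image, so tool yaw nearly matches the tray. The mug at the left is clear.

Run:
```python
from h import *
s=observe();p=snapshot("wrist")
B=np.array([atz(p,v,.018,s)[:2] for v in [(143,199),(395,199),(392,268),(152,268)]]);print(B.round(4),B.mean(0))
for a,b in((0,1),(3,2),(0,3),(1,2)):
    d=B[b]-B[a];print(np.linalg.norm(d).round(4),np.degrees(np.arctan2(d[1],d[0])).round(2))
```

```text
[[ 0.5275 -0.3912]
 [ 0.4759 -0.1219]
 [ 0.555  -0.1052]
 [ 0.6063 -0.3769]] [ 0.54115626 -0.24878336]
0.2743 100.85
0.2765 100.7
0.0801 10.34
0.0808 11.92
```

```bash
python3 -c "
from h import *
go(.558,-.337,.16,10.8,True)"
```

```text
turn [ 0.68 -1.83  0.2 ] move [-0.0338 -0.1433  0.0764]
```

```bash
python3 -m creep '[{"turn":[0.7,-1.8,0.2],"translation":[-0.016,-0.045,0],"grip":1},{"turn":[0,0,0],"translation":[-0.016,-0.045,0],"grip":1},{"turn":[0,0,0],"translation":[0,-0.04,0.03],"grip":1},{"turn":[0,0,0],"translation":[0,0,0.03],"grip":1},{"turn":[0,0,0],"translation":[0,0,0],"grip":1},{"turn":[0,0,0],"translation":[0,0,0],"grip":1}]'
python3 -c "
from h import *
where(observe());go(.558,-.337,.068,10.8,True)"
```

```text
t: 20.45
position: [0.5639, -0.3167, 0.1773]
tcp_rot: [0.003, -0.104, 0.995, 0.002]
wrist_force: [0.3, 0.3, -0.8]
opening: 0.0431
rack mm [-117.5 -463.5] z 0.1773 yaw 11.91 tilt [0.31 0.27] F [ 0.3  0.3 -0.8] op 0.0431 t 20.4
turn [0.2  0.35 1.11] move [ 0.0106 -0.019   0.1092]
```

```bash
python3 -m creep '[{"turn":[0.2,0.3,1.1],"translation":[0.009,-0.018,0.03],"grip":1},{"turn":[0,0,0],"translation":[0,0,0.03],"grip":1},{"turn":[0,0,0],"translation":[0,0,0.02],"grip":1},{"turn":[0,0,0],"translation":[0,0,0],"grip":1},{"turn":[0,0,0],"translation":[0,0,0],"grip":1}]'
python3 -c "
from h import *
where(observe());go(.558,-.337,.068,10.8,True)"
```

```text
t: 21.08
position: [0.5669, -0.3337, 0.106]
tcp_rot: [0.008, -0.099, 0.995, -0.003]
wrist_force: [0.8, 0.3, -1.2]
opening: 0.0431
rack mm [-116.4 -480.7] z 0.106 yaw 11.34 tilt [ 0.99 -0.27] F [ 0.8  0.3 -1.2] op 0.0431 t 21.1
turn [-0.46  0.92  0.54] move [ 0.0099 -0.0012  0.0379]
```

```bash
python3 -m creep '[{"turn":[-0.4,0.9,0.5],"translation":[0.009,-0.001,0],"grip":1},{"turn":[0,0,0],"translation":[0,0,0],"grip":1},{"turn":[0,0,0],"translation":[0,0,0.012],"grip":1},{"turn":[0,0,0],"translation":[0,0,0.012],"grip":1},{"turn":[0,0,0],"translation":[0,0,0.008],"grip":1},{"turn":[0,0,0],"translation":[0,0,0],"grip":1}]'
python3 -c "
from h import *
where(observe());go(.558,-.337,.060,10.8,True)"
```

```text
t: 21.82
position: [0.5589, -0.3371, 0.0742]
tcp_rot: [0.001, -0.094, 0.996, -0.001]
wrist_force: [-0.9, 0.6, -0.5]
opening: 0.0428
rack mm [-124.6 -483.2] z 0.0742 yaw 10.84 tilt [ 0.15 -0.12] F [-0.9  0.6 -0.5] op 0.0428 t 21.8
turn [-0.15  0.13  0.04] move [0.0009 0.0003 0.0142]
```

```bash
python3 -m creep '[{"turn":[0,0,0],"translation":[0,0,0.006],"grip":1},{"turn":[0,0,0],"translation":[0,0,0.003],"grip":1},{"turn":[0,0,0],"translation":[0,0,0.002],"grip":1},{"turn":[0,0,0],"translation":[0,0,0.001],"grip":1},{"turn":[0,0,0],"translation":[0,0,0],"grip":1}]'
python3 -c "
from h import *
where(observe());go(.558,-.337,.060,10.8,True)"
```

```text
t: 22.45
position: [0.5594, -0.3374, 0.0618]
tcp_rot: [0.002, -0.095, 0.996, -0.002]
wrist_force: [0.2, 0.6, -0.3]
opening: 0.0432
rack mm [-124.2 -483.5] z 0.0618 yaw 10.86 tilt [ 0.2  -0.16] F [ 0.2  0.6 -0.3] op 0.0432 t 22.4
turn [-0.2   0.17  0.06] move [0.0013 0.0006 0.0018]
```

```bash
python3 -m creep '[{"turn":[0,0,0],"translation":[0,0,0.001],"grip":1},{"turn":[0,0,0],"translation":[0,0,0.001],"grip":1},{"turn":[0,0,0],"translation":[0,0,0],"grip":1}]'
python3 -m creep '[{"turn":[0,0,0],"translation":[0,0,0.001],"grip":1},{"turn":[0,0,0],"translation":[0,0,0],"grip":1}]'
```

```text
t: 22.82
position: [0.5597, -0.3376, 0.0602]
tcp_rot: [0.002, -0.095, 0.996, -0.002]
wrist_force: [-0.4, 0.2, -1.4]
opening: 0.0435
t: 23.08
position: [0.5598, -0.3377, 0.0601]
tcp_rot: [0.002, -0.095, 0.996, -0.002]
wrist_force: [-0.5, -0.3, -1.0]
opening: 0.0427
```

```bash
python3 -m creep '[{"turn":[0,0,0],"translation":[0,0,0.002],"grip":1},{"turn":[0,0,0],"translation":[0,0,0],"grip":1}]'
python3 -m creep '[{"turn":[0,0,0],"translation":[0,0,0.002],"grip":1},{"turn":[0,0,0],"translation":[0,0,0],"grip":1}]'
```

```text
t: 23.32
position: [0.5602, -0.3379, 0.0602]
tcp_rot: [0.003, -0.095, 0.996, -0.002]
wrist_force: [0.2, 0.4, -1.5]
opening: 0.0432
t: 23.58
position: [0.5606, -0.3381, 0.0602]
tcp_rot: [0.004, -0.095, 0.995, -0.002]
wrist_force: [-0.5, 0.3, -0.2]
opening: 0.0429
```

z holds at 0.0602, the expected seated height, so it's down. Releasing and going up.

```bash
python3 -m creep '[{"turn":[0,0,0],"translation":[0,0,0],"grip":0.6},{"turn":[0,0,0],"translation":[0,0,0],"grip":0.3},{"turn":[0,0,0],"translation":[0,0,0],"grip":0},{"turn":[0,0,0],"translation":[0,0,0],"grip":0},{"turn":[0,0,0],"translation":[0,0,-0.02],"grip":0},{"turn":[0,0,0],"translation":[0,0,-0.05],"grip":0},{"turn":[0,0,0],"translation":[0,0,-0.05],"grip":0},{"turn":[0,0,0],"translation":[0,0,-0.05],"grip":0},{"turn":[0,0,0],"translation":[0,0,-0.03],"grip":0},{"turn":[0,0,0],"translation":[0,0.02,0],"grip":0}]'
python3 - <<'E'
from h import *
s=observe();where(s);p=snapshot("wrist");save(p,"w10")
for r in pinpoint(p,"pack1")[:2]: print(r["score"],atz(p,r["pixel"],.004,s))
go(-110,3,.3);go(-40,3,.25)
E
```

```text
t: 24.82
position: [0.5548, -0.3208, 0.2729]
tcp_rot: [0.006, -0.093, 0.996, -0.006]
wrist_force: [0.6, 0.7, -0.3]
opening: 0.0851
rack mm [-127.  -466.6] z 0.2729 yaw 10.62 tilt [ 0.73 -0.61] F [ 0.6  0.7 -0.3] op 0.0851 t 24.8
0.74 [ 0.55663706 -0.33754361  0.004     ]
turn [-0.34  0.58  4.92] move [-0.0558  0.4616 -0.0316]
turn [-0.34  0.58  4.92] move [-0.1251  0.456   0.0191]
```

View pics/w10.png

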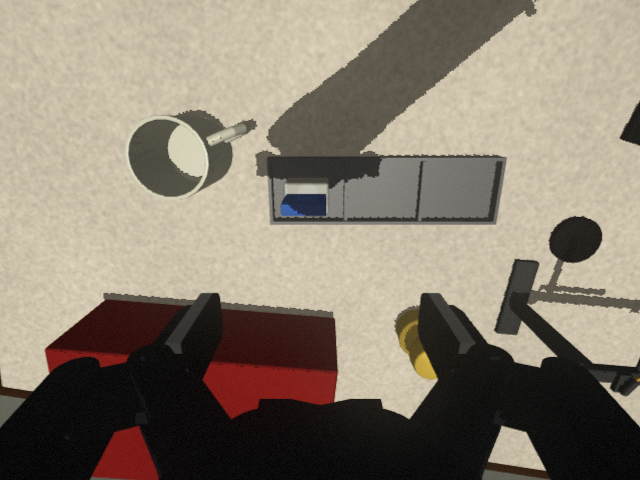

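Pack 1 stands in the bay at (304,195) and the mug is untouched. Next is pack 2.

```bash
python3 -m creep '[{"turn":[-0.3,0.6,2.5],"translation":[-0.008,0.055,-0.005],"grip":0},{"turn":[0,0,2.4],"translation":[-0.008,0.055,-0.003],"grip":0},{"turn":[0,0,0],"translation":[-0.006,0.055,0],"grip":0},{"turn":[0,0,0],"translation":[-0.003,0.055,0],"grip":0},{"turn":[0,0,0],"translation":[-0.003,0.055,0],"grip":0},{"turn":[0,0,0],"translation":[0,0.055,0],"grip":0},{"turn":[0,0,0],"translation":[0,0.055,0],"grip":0},{"turn":[0,0,0],"translation":[0,0.045,0],"grip":0},{"turn":[0,0,0],"translation":[0,0,0],"grip":0},{"turn":[0,0,0],"translation":[0,0,0],"grip":0}]'
cat >> h.py <<'E'
def heads(s,p):
    hsv=cv2.cvtColor(p["pixels"],cv2.COLOR_RGB2HSV);m=((hsv[...,0]>105)&(hsv[...,0]<130)&(hsv[...,1]>150)&(hsv[...,2]>50)).astype(np.uint8);m[:,620:]=0
    n,l,st,c=cv2.connectedComponentsWithStats(m)
    for i in range(1,n):
        x,y,w,h,a=st[i]
        if a>60: print(st[i],"header centre-ish rack",rk(atz(p,(x+w/2,y+h),.1515,s))-[6,0],"L/R",rk(atz(p,(x,y+h-2),.1515,s)),rk(atz(p,(x+w,y+h-2),.1515,s)))
    for r in pinpoint(p,"pack1")[:3]: print("pack",np.round(r["score"],2),np.round(r["pixel"]),rk(atz(p,r["pixel"],.0595,s)))
E
python3 - <<'E'
from h import *
s=observe();where(s);p=snapshot("wrist");save(p,"w11");heads(s,p)
for r in pinpoint(p,"pin1")[:4]: print(np.round(r["score"],2),np.round(r["pixel"]),rk(atz(p,r["pixel"],.1705,s)))
go(-40,2,.25)
E
```

```text
t: 26.18
position: [0.5323, 0.1215, 0.2764]
tcp_rot: [-0.001, -0.048, 0.999, -0.004]
wrist_force: [0.2, -0.1, 0.4]
opening: 0.0856
rack mm [-102.7  -24.4] z 0.2764 yaw 5.48 tilt [-0.1  -0.43] F [ 0.2 -0.1  0.4] op 0.0856 t 26.2
[327 287  49  11 535] header centre-ish rack [-40.7   1.8] L/R [-36.8 -19.7] [-36.6  23.3]
[485 295  53  30 568] header centre-ish rack [-12.8 146.6] L/R [ -9.  122.5] [ -8.7 170. ]
pack 0.98 [345. 256.] [-38.4   2.4]
pack 0.71 [461. 265.] [-26.2 134.3]
0.78 [602. 343.] [ -1.2 213.9]
0.67 [257. 342.] [ -3.7 -80.3]
turn [-0.36 -0.14 -0.65] move [-0.0625  0.0275  0.0261]
```

```bash
python3 -m creep '[{"turn":[-0.4,-0.1,-0.6],"translation":[-0.03,0.013,0.012],"grip":0},{"turn":[0,0,0],"translation":[-0.03,0.013,0.012],"grip":0},{"turn":[0,0,0],"translation":[0,0,0],"grip":0},{"turn":[0,0,0],"translation":[0,0,0],"grip":0}]'
python3 -c "
from h import *
where(observe());go(-40,1.5,.13)"
```

```text
t: 26.82
position: [0.5923, 0.1459, 0.2529]
tcp_rot: [0.0, -0.047, 0.999, -0.001]
wrist_force: [-0.9, -0.4, -0.0]
opening: 0.0855
rack mm [-40.5  -6.4] z 0.2529 yaw 5.36 tilt [ 0.06 -0.09] F [-0.9 -0.4 -0. ] op 0.0855 t 26.8
turn [-0.09  0.05 -0.69] move [-0.0003  0.0081  0.1229]
```

```bash
python3 -m creep '[{"turn":[-0.1,0,-0.7],"translation":[0,0.008,0.025],"grip":0},{"turn":[0,0,0],"translation":[0,0,0.035],"grip":0},{"turn":[0,0,0],"translation":[0,0,0.035],"grip":0},{"turn":[0,0,0],"translation":[0,0,0.015],"grip":0},{"turn":[0,0,0],"translation":[0,0,0],"grip":0},{"turn":[0,0,0],"translation":[0,0,0],"grip":0}]'
python3 -c "
from h import *
where(observe());go(-40,1.5,.1145)"
```

```text
t: 27.58
position: [0.5935, 0.1485, 0.1477]
tcp_rot: [0.006, -0.049, 0.999, 0.001]
wrist_force: [-0.4, -0.0, 1.2]
opening: 0.0854
rack mm [-39.  -4.] z 0.1477 yaw 5.63 tilt [0.65 0.14] F [-0.4 -0.   1.2] op 0.0854 t 27.6
turn [ 0.07  0.66 -0.42] move [0.0014 0.0055 0.0332]
```

```bash
python3 -m creep '[{"turn":[0.1,0.7,-0.4],"translation":[0.0015,0.0055,0.015],"grip":0},{"turn":[0,0,0],"translation":[0,0,0.012],"grip":0},{"turn":[0,0,0],"translation":[0,0,0.005],"grip":0},{"turn":[0,0,0],"translation":[0,0,0],"grip":0}]'
python3 -c "
from h import *
where(observe());go(-40,1.5,.1145)"
```

```text
t: 28.08
position: [0.5929, 0.1549, 0.1156]
tcp_rot: [0.001, -0.053, 0.999, 0.0]
wrist_force: [0.0, -0.1, -0.8]
opening: 0.0856
rack mm [-38.9   2.5] z 0.1156 yaw 6.1 tilt [0.12 0.03] F [ 0.  -0.1 -0.8] op 0.0856 t 28.1
turn [0.02 0.13 0.05] move [ 0.0011 -0.001   0.0011]
```

```bash
python3 -m creep '[{"turn":[0,0,0],"translation":[0.001,-0.001,0],"grip":0.5},{"turn":[0,0,0],"translation":[0,0,0],"grip":1},{"turn":[0,0,0],"translation":[0,0,0],"grip":1},{"turn":[0,0,0],"translation":[0,0,0],"grip":1},{"turn":[0,0,0],"translation":[0,0,0],"grip":1},{"turn":[0,0,0],"translation":[0,0,-0.006],"grip":1},{"turn":[0,0,0],"translation":[0,0,-0.006],"grip":1},{"turn":[0,0,0],"translation":[0,0,-0.005],"grip":1},{"turn":[0,0,0],"translation":[0,0,0],"grip":1},{"turn":[0,0,0],"translation":[0,0,0],"grip":1}]'
python3 - <<'E'
from h import *
s=observe();where(s);p=snapshot("wrist");save(p,"w12");go(-40,1,.133)
E
```

```text
t: 29.32
position: [0.5926, 0.1535, 0.1349]
tcp_rot: [0.002, -0.053, 0.999, 0.0]
wrist_force: [-0.1, 0.2, -0.8]
opening: 0.0432
rack mm [-39.4   1.1] z 0.1349 yaw 6.08 tilt [0.24 0.05] F [-0.1  0.2 -0.8] op 0.0432 t 29.3
turn [0.03 0.25 0.03] move [ 0.0007 -0.0001  0.002 ]
```

View pics/w12.png

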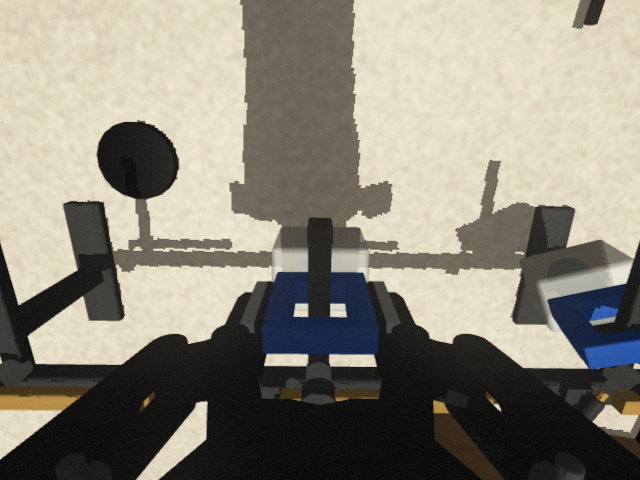

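Pack 2 is held with the bar centred. Pack 3 at (600,300) has clearly been knocked and now hangs twisted; I'll remeasure it later. Moving pack 2 out along the hook.

```bash
python3 -m creep '[{"turn":[0,0.2,0],"translation":[0.008,0,0.0015],"grip":1},{"turn":[0,0,0],"translation":[0.008,0,0],"grip":1},{"turn":[0,0,0],"translation":[0.008,0,0],"grip":1}]'
python3 -c "
from h import *
where(observe());go(-75,1,.133)"
python3 -m creep '[{"turn":[0,0,0],"translation":[0.01,0,0],"grip":1},{"turn":[0,0,0],"translation":[0.01,0,0],"grip":1},{"turn":[0,0,0],"translation":[0.01,0,0],"grip":1},{"turn":[0,0,0],"translation":[0.012,0,0],"grip":1},{"turn":[0,0,0],"translation":[0.015,0,0],"grip":1},{"turn":[0,0,0],"translation":[0.015,0,-0.02],"grip":1},{"turn":[0,0,0],"translation":[0,0,-0.05],"grip":1},{"turn":[0,0,0],"translation":[0,0,-0.05],"grip":1},{"turn":[0,0,0],"translation":[0,0,0],"grip":1}]'
python3 - <<'E'
from h import *
s=observe();where(s)
go(.541,-.249,.24,10.8,True)
E
```

```text
t: 29.75
position: [0.567, 0.1506, 0.1326]
tcp_rot: [-0.0, -0.053, 0.999, -0.0]
wrist_force: [-0.3, -0.0, -1.3]
opening: 0.0431
rack mm [-65.2   0.9] z 0.1326 yaw 6.07 tilt [-0.05 -0.  ] F [-0.3 -0.  -1.3] op 0.0431 t 29.8
turn [ 0.   -0.05  0.02] move [ 0.0098  0.0001 -0.0004]
t: 30.88
position: [0.4867, 0.1419, 0.2554]
tcp_rot: [-0.002, -0.053, 0.999, 0.0]
wrist_force: [0.3, 0.4, -1.4]
opening: 0.0431
rack mm [-145.9    0.8] z 0.2554 yaw 6.1 tilt [-0.25  0.04] F [ 0.3  0.4 -1.4] op 0.0431 t 30.9
turn [ 0.07 -0.24 -4.7 ] move [-0.0125 -0.3945  0.0149]
```

```bash
python3 -m creep '[{"turn":[0,0,-1.5],"translation":[0,-0.05,0],"grip":1},{"turn":[0,0,-1.5],"translation":[0,-0.05,0],"grip":1},{"turn":[0,0,-1.5],"translation":[0,-0.05,0],"grip":1},{"turn":[0,0,0],"translation":[0,-0.05,0],"grip":1},{"turn":[0,0,0],"translation":[0,-0.05,0],"grip":1},{"turn":[0,0,0],"translation":[0,-0.05,0],"grip":1},{"turn":[0,0,0],"translation":[0,-0.04,0],"grip":1},{"turn":[0,0,0],"translation":[0,-0.02,0],"grip":1},{"turn":[0,0,0],"translation":[0,0,0],"grip":1},{"turn":[0,0,0],"translation":[0,0,0],"grip":1}]'
python3 - <<'E'
from h import *
s=observe();where(s)
go(.541,-.249,.12,10.8,True)
E
```

```text
t: 32.12
position: [0.5404, -0.2175, 0.2417]
tcp_rot: [-0.01, -0.097, 0.995, 0.005]
wrist_force: [1.0, 0.3, -0.8]
opening: 0.0427
rack mm [-130.4 -362.3] z 0.2417 yaw 11.07 tilt [-1.25  0.43] F [ 1.   0.3 -0.8] op 0.0427 t 32.1
turn [ 0.66 -1.14  0.28] move [ 0.003  -0.0325  0.1214]
```

```bash
python3 -m creep '[{"turn":[0.7,-1.1,0.3],"translation":[0.004,-0.028,0.02],"grip":1},{"turn":[0,0,0],"translation":[0,0,0.035],"grip":1},{"turn":[0,0,0],"translation":[0,0,0.035],"grip":1},{"turn":[0,0,0],"translation":[0,0,0.02],"grip":1},{"turn":[0,0,0],"translation":[0,0,0],"grip":1},{"turn":[0,0,0],"translation":[0,0,0],"grip":1}]'
python3 - <<'E'
from h import *
s=observe();where(s)
go(.541,-.249,.061,10.8,True)
E
```

```text
t: 32.88
position: [0.5442, -0.2336, 0.129]
tcp_rot: [0.002, -0.102, 0.995, 0.003]
wrist_force: [-0.3, -0.5, -0.5]
opening: 0.0435
rack mm [-128.3 -378.8] z 0.129 yaw 11.68 tilt [0.17 0.37] F [-0.3 -0.5 -0.5] op 0.0435 t 32.9
turn [0.33 0.24 0.88] move [ 0.0066 -0.0148  0.0679]
```

```bash
python3 -m creep '[{"turn":[0.3,0.2,0.9],"translation":[0.0066,-0.0148,0],"grip":1},{"turn":[0,0,0],"translation":[0,0,0],"grip":1},{"turn":[0,0,0],"translation":[0,0,0.015],"grip":1},{"turn":[0,0,0],"translation":[0,0,0.015],"grip":1},{"turn":[0,0,0],"translation":[0,0,0.015],"grip":1},{"turn":[0,0,0],"translation":[0,0,0],"grip":1},{"turn":[0,0,0],"translation":[0,0,0],"grip":1}]'
python3 - <<'E'
from h import *
s=observe();where(s)
go(.541,-.249,.061,10.8,True)
E
```

```text
t: 33.75
position: [0.5415, -0.2508, 0.0823]
tcp_rot: [0.001, -0.094, 0.996, -0.0]
wrist_force: [0.1, 0.2, 0.1]
opening: 0.0432
rack mm [-132.8 -395.5] z 0.0823 yaw 10.74 tilt [ 0.16 -0.03] F [0.1 0.2 0.1] op 0.0432 t 33.8
turn [-0.06  0.15 -0.06] move [0.0003 0.0019 0.0213]
```

```bash
python3 -m creep '[{"turn":[0,0,0],"translation":[0,0.001,0.008],"grip":1},{"turn":[0,0,0],"translation":[0,0,0.006],"grip":1},{"turn":[0,0,0],"translation":[0,0,0.003],"grip":1},{"turn":[0,0,0],"translation":[0,0,0.002],"grip":1},{"turn":[0,0,0],"translation":[0,0,0.001],"grip":1},{"turn":[0,0,0],"translation":[0,0,0],"grip":1}]'
python3 -m creep '[{"turn":[0,0,0],"translation":[0,0,0.0015],"grip":1},{"turn":[0,0,0],"translation":[0,0,0.0015],"grip":1}]'
python3 -m creep '[{"turn":[0,0,0],"translation":[0,0,0.0015],"grip":1},{"turn":[0,0,0],"translation":[0,0,0.0015],"grip":1}]'
```

```text
t: 34.5
position: [0.5423, -0.25, 0.062]
tcp_rot: [0.002, -0.094, 0.996, -0.001]
wrist_force: [-0.0, -0.1, -0.7]
opening: 0.0429
t: 34.75
position: [0.5428, -0.2502, 0.0608]
tcp_rot: [0.003, -0.094, 0.996, -0.001]
wrist_force: [-3.3, 2.7, 11.9]
opening: 0.0433
t: 35.0
position: [0.5428, -0.2503, 0.0608]
tcp_rot: [0.003, -0.094, 0.996, -0.0]
wrist_force: [-3.1, 1.5, 6.4]
opening: 0.0431
```

```bash
python3 -m creep '[{"turn":[0,0,0],"translation":[0,0,0],"grip":0.4},{"turn":[0,0,0],"translation":[0,0,0],"grip":0.3},{"turn":[0,0,0],"translation":[0,0,0],"grip":0.3},{"turn":[0,0,0],"translation":[0,0,-0.02],"grip":0.3},{"turn":[0,0,0],"translation":[0,0,-0.05],"grip":0.3},{"turn":[0,0,0],"translation":[0,0,-0.05],"grip":0},{"turn":[0,0,0],"translation":[0,0,-0.05],"grip":0},{"turn":[0,0,0],"translation":[0,0,-0.04],"grip":0},{"turn":[0,0,0],"translation":[0,0,0],"grip":0}]'
python3 - <<'E'
from h import *
s=observe();where(s);p=snapshot("wrist");save(p,"w13")
for r in pinpoint(p,"pack1")[:3]: print(r["score"],r["pixel"],atz(p,r["pixel"],.004,s))
go(-120,145,.28)
E
```

```text
t: 36.12
position: [0.5411, -0.2502, 0.2754]
tcp_rot: [0.002, -0.094, 0.996, -0.0]
wrist_force: [-0.1, -0.8, -0.7]
opening: 0.0855
rack mm [-133.2 -394.9] z 0.2754 yaw 10.74 tilt [0.27 0.01] F [-0.1 -0.8 -0.7] op 0.0855 t 36.1
0.84 [248.3, 191.9] [ 0.56005856 -0.33700502  0.004     ]
0.57 [319.8, 189.4] [ 0.54045814 -0.25072407  0.004     ]
0.57 [136.8, 150.6] [ 0.53540434 -0.47377665  0.004     ]
turn [ 0.22 -0.08  4.68] move [-0.0585  0.5353 -0.0065]
```

Both packs are at their bay centres. Now to pack 3.

```bash
python3 -m creep '[{"turn":[0,0,2.4],"translation":[-0.008,0.055,-0.003],"grip":0},{"turn":[0,0,2.4],"translation":[-0.008,0.055,-0.003],"grip":0},{"turn":[0,0,0],"translation":[-0.005,0.055,0],"grip":0},{"turn":[0,0,0],"translation":[0,0.055,0],"grip":0},{"turn":[0,0,0],"translation":[0,0.055,0],"grip":0},{"turn":[0,0,0],"translation":[0,0.055,0],"grip":0},{"turn":[0,0,0],"translation":[0,0.055,0],"grip":0},{"turn":[0,0,0],"translation":[0,0.055,0],"grip":0},{"turn":[0,0,0],"translation":[0,0.05,0],"grip":0},{"turn":[0,0,0],"translation":[0,0.03,0],"grip":0},{"turn":[0,0,0],"translation":[0,0,0],"grip":0},{"turn":[0,0,0],"translation":[0,0,0],"grip":0}]'
python3 - <<'E'
from h import *
s=observe();where(s);p=snapshot("wrist");save(p,"w14");heads(s,p)
for r in pinpoint(p,"pin1")[:4]: print(np.round(r["score"],2),np.round(r["pixel"]),rk(atz(p,r["pixel"],.1705,s)))
E
```

```text
t: 37.72
position: [0.4876, 0.2862, 0.2527]
tcp_rot: [-0.023, -0.049, 0.999, -0.003]
wrist_force: [0.2, -0.8, 0.1]
opening: 0.0855
rack mm [-129.8  144.1] z 0.2527 yaw 5.66 tilt [-2.64 -0.53] F [ 0.2 -0.8  0.1] op 0.0855 t 37.7
[597   7  23   8  99] header centre-ish rack [-284.4  330.3] L/R [-279.6  322.7] [-279.5  337.5]
[298 347  51  28 608] header centre-ish rack [-15.1 145.9] L/R [-11.1 124.2] [-11.  167.5]
pack 0.7 [323. 307.] [-25.6 146. ]
0.76 [ 43. 397.] [ -3.8 -79.9]
0.75 [408. 398.] [ -2.3 213.6]
0.68 [226. 396.] [-4.3 68. ]
```

View pics/w14.png

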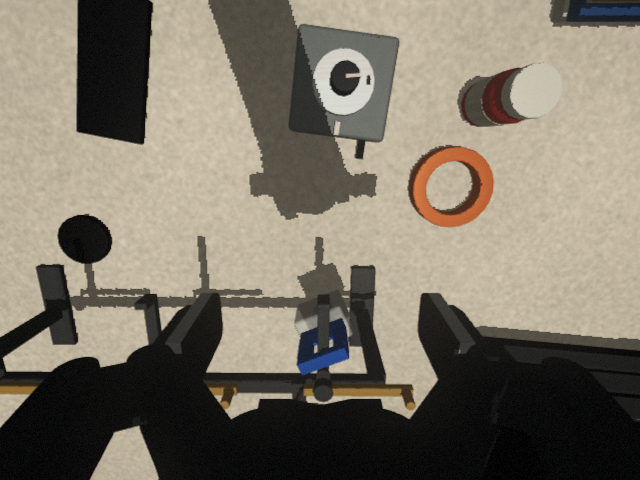

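Pack 3's header, centred near (324,350), has slid towards the rail and is twisted, with its +y end towards the robot. I'll measure its top face.

Run:
```python
from h import *
s=observe();p=snapshot("wrist")
hsv=cv2.cvtColor(p["pixels"],cv2.COLOR_RGB2HSV)
m=((hsv[...,0]>105)&(hsv[...,0]<130)&(hsv[...,1]>150)&(hsv[...,2]>50)).astype(np.uint8);m[:300]=0
pts=cv2.findNonZero(m);hull=cv2.approxPolyDP(cv2.convexHull(pts),4,True).reshape(-1,2)
for v in hull: print(v,rk(atz(p,v,.1515,s)))
b=cv2.boxPoints(cv2.minAreaRect(pts));print([rk(atz(p,v,.1515,s)) for v in b],rk(atz(p,b.mean(0),.1515,s)))
im=p["pixels"][300:420,260:390];cv2.imwrite("pics/c14.png",cv2.resize(im[:,:,::-1],None,fx=4,fy=4,interpolation=cv2.INTER_CUBIC))
```

```text
[348 346] [-35.5 166.2]
[346 357] [-25.  164.7]
[301 372] [-10.6 126.5]
[298 361] [-21.4 124.2]
[315 341] [-40.4 138.8]
[334 334] [-46.8 154.5]
[array([-33. , 119.8]), array([-50.3, 161.2]), array([-26.7, 169.2]), array([ -8.7, 127.1])] [-29.9 144.4]
```

View pics/c14.png

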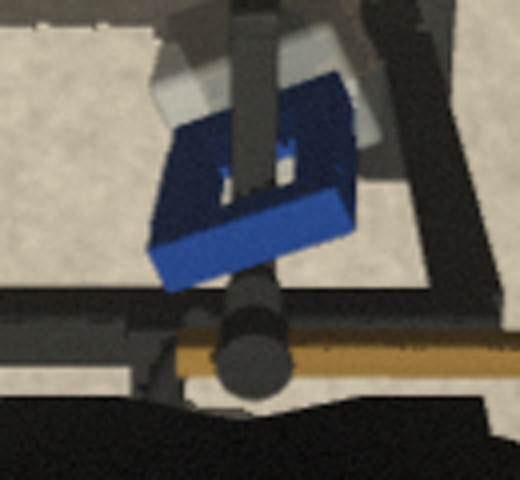

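Pack 3's header is centred at rack (-23,145) and twisted about 19°. I'll grip with 12° of extra yaw, half open, so the jaws clear the rail and square the header as they close.

```bash
python3 -c "
from h import *
go(-27,145,.25,18)"
```

```text
turn [  0.12  -2.56 -12.43] move [-0.1021  0.0019 -0.0005]
```

```bash
python3 -m creep '[{"turn":[0,-2.5,0],"translation":[-0.05,0,0],"grip":0.27},{"turn":[0,0,0],"translation":[-0.048,0,0],"grip":0.27},{"turn":[0,0,-6.2],"translation":[0,0,0],"grip":0.27},{"turn":[0,0,-6.2],"translation":[0,0,0],"grip":0.27},{"turn":[0,0,0],"translation":[0,0,0],"grip":0.27},{"turn":[0,0,0],"translation":[0,0,0],"grip":0.27}]'
python3 -c "
from h import *
where(observe());go(-27,145,.19,18)"
```

```text
t: 38.67
position: [0.5911, 0.2885, 0.252]
tcp_rot: [0.0, -0.153, 0.988, -0.002]
wrist_force: [-0.3, 0.1, 0.6]
opening: 0.0622
rack mm [-26.7 135.4] z 0.252 yaw 17.61 tilt [ 0.08 -0.26] F [-0.3  0.1  0.6] op 0.0622 t 38.7
turn [-0.27 -0.   -0.39] move [-0.0016  0.0097  0.0619]
```

```bash
python3 -m creep '[{"turn":[-0.3,0,-0.4],"translation":[-0.0015,0.0097,0.02],"grip":0.27},{"turn":[0,0,0],"translation":[0,0,0.03],"grip":0.27},{"turn":[0,0,0],"translation":[0,0,0.01],"grip":0.27},{"turn":[0,0,0],"translation":[0,0,0],"grip":0.27},{"turn":[0,0,0],"translation":[0,0,0],"grip":0.27}]'
python3 -c "
from h import *
where(observe());go(-27,145,.115,18)"
```

```text
t: 39.3
position: [0.591, 0.298, 0.1947]
tcp_rot: [0.003, -0.154, 0.988, 0.001]
wrist_force: [1.1, 0.3, 1.0]
opening: 0.0621
rack mm [-25.7 144.9] z 0.1947 yaw 17.7 tilt [0.33 0.2 ] F [1.1 0.3 1. ] op 0.0621 t 39.3
turn [ 0.09  0.38 -0.3 ] move [0.0018 0.0002 0.0797]
```

```bash
python3 -m creep '[{"turn":[0.1,0.4,-0.3],"translation":[0.002,0,0.015],"grip":0.27},{"turn":[0,0,0],"translation":[0,0,0.015],"grip":0.27},{"turn":[0,0,0],"translation":[0,0,0.015],"grip":0.27},{"turn":[0,0,0],"translation":[0,0,0],"grip":0.27},{"turn":[0,0,0],"translation":[0,0,0],"grip":0.27}]'
python3 -c "
from h import *
where(observe());go(-27,145,.115,18)"
```

```text
t: 39.92
position: [0.5896, 0.2974, 0.1474]
tcp_rot: [0.0, -0.156, 0.988, -0.0]
wrist_force: [0.1, -0.1, 0.1]
opening: 0.0622
rack mm [-27.2 144.5] z 0.1474 yaw 18.0 tilt [0.03 0.  ] F [ 0.1 -0.1  0.1] op 0.0622 t 39.9
turn [-0.01  0.03 -0.  ] move [-0.0003  0.0004  0.0324]
```

```bash
python3 -m creep '[{"turn":[0,0,0],"translation":[0,0,0.012],"grip":0.27},{"turn":[0,0,0],"translation":[0,0,0.012],"grip":0.27},{"turn":[0,0,0],"translation":[0,0,0.007],"grip":0.27},{"turn":[0,0,0],"translation":[0,0,0],"grip":0.27}]'
python3 -c "
from h import *
s=observe();where(s);go(-27,145,.115,18);save(snapshot('wrist'),'w15')"
```

```text
t: 40.42
position: [0.5898, 0.2975, 0.1144]
tcp_rot: [0.0, -0.156, 0.988, 0.0]
wrist_force: [-0.3, 0.1, 0.1]
opening: 0.0625
rack mm [-27.  144.6] z 0.1144 yaw 18.0 tilt [0.05 0.01] F [-0.3  0.1  0.1] op 0.0625 t 40.4
turn [-0.    0.06  0.  ] move [-0.0001  0.0004 -0.0006]
```

View pics/w15.png

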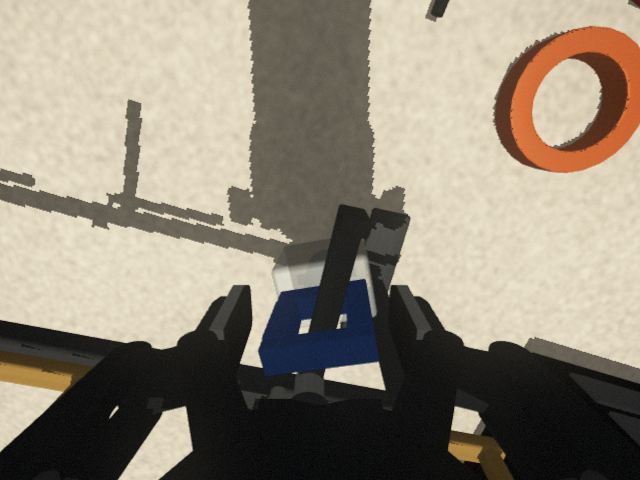

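The header sits between the jaws with about 7° of twist left. Closing.

```bash
python3 -m creep '[{"turn":[0,0,0],"translation":[0,0,0],"grip":0.4},{"turn":[0,0,0],"translation":[0,0,0],"grip":0.5},{"turn":[0,0,0],"translation":[0,0,0],"grip":1},{"turn":[0,0,0],"translation":[0,0,0],"grip":1},{"turn":[0,0,0],"translation":[0,0,0],"grip":1},{"turn":[0,0,0],"translation":[0,0,-0.006],"grip":1},{"turn":[0,0,0],"translation":[0,0,-0.006],"grip":1},{"turn":[0,0,0],"translation":[0,0,-0.005],"grip":1},{"turn":[0,0,0],"translation":[0,0,0],"grip":1},{"turn":[0,0,0],"translation":[0,0,0],"grip":1}]'
python3 -c "
from h import *
where(observe());go(-40,145,.133,6.05)"
```

```text
t: 41.72
position: [0.5907, 0.2978, 0.1344]
tcp_rot: [0.002, -0.156, 0.988, 0.001]
wrist_force: [0.2, 0.7, -0.8]
opening: 0.0434
rack mm [-26.1 144.8] z 0.1344 yaw 18.0 tilt [0.21 0.09] F [ 0.2  0.7 -0.8] op 0.0434 t 41.7
turn [ 0.05  0.23 11.95] move [0.0136 0.0031 0.0014]
```

```bash
python3 -m creep '[{"turn":[0,0.2,4],"translation":[0.005,0.001,0.0015],"grip":1},{"turn":[0,0,4],"translation":[0.005,0.001,0],"grip":1},{"turn":[0,0,4],"translation":[0.004,0.001,0],"grip":1},{"turn":[0,0,0],"translation":[0,0,0],"grip":1},{"turn":[0,0,0],"translation":[0,0,0],"grip":1}]'
python3 - <<'E'
from h import *
s=observe();where(s);p=snapshot("wrist");save(p,"w16")
go(-75,145,.133)
E
```

```text
t: 42.35
position: [0.5757, 0.297, 0.1318]
tcp_rot: [-0.001, -0.05, 0.999, -0.0]
wrist_force: [0.1, -0.4, -1.6]
opening: 0.044
rack mm [-41.1 145.6] z 0.1318 yaw 5.71 tilt [-0.07 -0.01] F [ 0.1 -0.4 -1.6] op 0.044 t 42.4
turn [ 0.   -0.08 -0.35] move [ 0.0338 -0.0008 -0.0012]
```

View pics/w16.png

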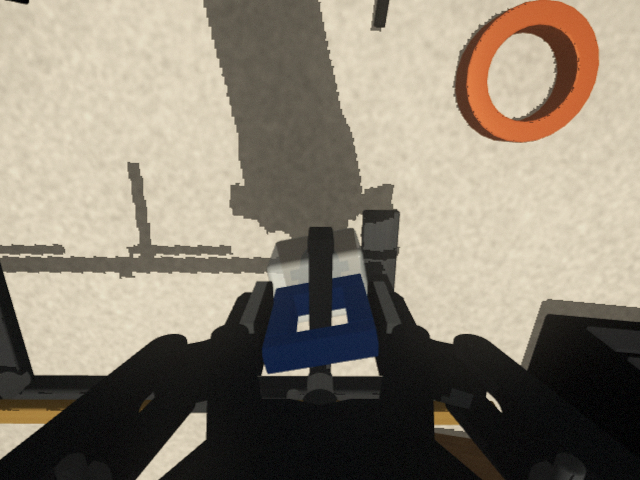

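The pack still sits about 6° twisted in the jaws, but the bar is clear inside the window. I'll take it out and correct the yaw at the tray.

```bash
python3 -m creep '[{"turn":[0,0,0],"translation":[0.008,0,-0.001],"grip":1},{"turn":[0,0,0],"translation":[0.008,0,0],"grip":1},{"turn":[0,0,0],"translation":[0.008,0,0],"grip":1},{"turn":[0,0,0],"translation":[0.01,0,0],"grip":1}]'
python3 -c "
from h import *
where(observe())"
python3 -m creep '[{"turn":[0,0,0],"translation":[0.01,0,0],"grip":1},{"turn":[0,0,0],"translation":[0.01,0,0],"grip":1},{"turn":[0,0,0],"translation":[0.012,0,0],"grip":1},{"turn":[0,0,0],"translation":[0.015,0,0],"grip":1},{"turn":[0,0,0],"translation":[0.015,0,-0.02],"grip":1},{"turn":[0,0,0],"translation":[0,0,-0.04],"grip":1},{"turn":[0,0,0],"translation":[0,0,-0.05],"grip":1},{"turn":[0,0,0],"translation":[0,0,-0.02],"grip":1},{"turn":[0,0,0],"translation":[0,0,0],"grip":1}]'
python3 - <<'E'
from h import *
s=observe();where(s)
go(.521,-.161,.24,5,True)
E
```

```text
t: 42.9
position: [0.54, 0.293, 0.1328]
tcp_rot: [-0.001, -0.05, 0.999, -0.0]
wrist_force: [-0.1, 0.3, -0.4]
opening: 0.0433
rack mm [-77.  145.4] z 0.1328 yaw 5.71 tilt [-0.08 -0.01] F [-0.1  0.3 -0.4] op 0.0433 t 42.9
t: 44.02
position: [0.4698, 0.2863, 0.266]
tcp_rot: [-0.003, -0.051, 0.999, 0.0]
wrist_force: [-0.2, 1.2, -1.9]
opening: 0.0439
rack mm [-147.5  146.1] z 0.266 yaw 5.85 tilt [-0.3   0.01] F [-0.2  1.2 -1.9] op 0.0439 t 44.0
turn [ 0.04 -0.3   0.85] move [-0.0055 -0.4502  0.0257]
```

```bash
python3 -m creep '[{"turn":[0,-0.3,0.8],"translation":[0,-0.05,0],"grip":1},{"turn":[0,0,0],"translation":[0,-0.05,0],"grip":1},{"turn":[0,0,0],"translation":[0,-0.05,0],"grip":1},{"turn":[0,0,0],"translation":[0,-0.05,0],"grip":1},{"turn":[0,0,0],"translation":[0,-0.05,0],"grip":1},{"turn":[0,0,0],"translation":[0,-0.05,0],"grip":1},{"turn":[0,0,0],"translation":[0,-0.05,0],"grip":1},{"turn":[0,0,0],"translation":[0,-0.05,0],"grip":1},{"turn":[0,0,0],"translation":[0,-0.03,0],"grip":1},{"turn":[0,0,0],"translation":[0,0,0],"grip":1},{"turn":[0,0,0],"translation":[0,0,0],"grip":1}]'
python3 - <<'E'
from h import *
s=observe();where(s);p=snapshot("wrist");save(p,"w17")
go(.521,-.161,.12,5,True)
E
```

```text
t: 45.4
position: [0.4997, -0.1513, 0.2489]
tcp_rot: [-0.012, -0.046, 0.999, 0.001]
wrist_force: [-0.5, 0.6, -1.6]
opening: 0.0433
rack mm [-163.9 -292.2] z 0.2489 yaw 5.27 tilt [-1.32  0.06] F [-0.5  0.6 -1.6] op 0.0433 t 45.4
turn [ 0.15 -1.33  0.28] move [-0.0234 -0.0119  0.1284]
```

View pics/w17.png

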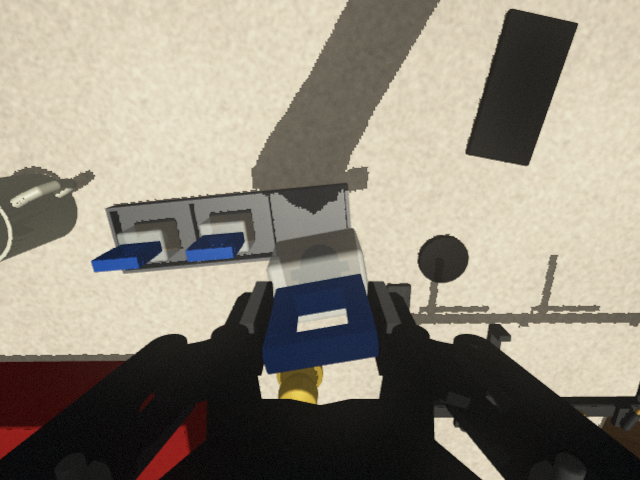

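Packs 1 and 2 stand in their bays, and the held pack is now parallel to the tray. Lowering it.

```bash
python3 -m creep '[{"turn":[0.1,-1.3,0.3],"translation":[-0.021,-0.011,0],"grip":1},{"turn":[0,0,0],"translation":[0,0,0.035],"grip":1},{"turn":[0,0,0],"translation":[0,0,0.035],"grip":1},{"turn":[0,0,0],"translation":[0,0,0.04],"grip":1},{"turn":[0,0,0],"translation":[0,0,0],"grip":1},{"turn":[0,0,0],"translation":[0,0,0],"grip":1}]'
python3 - <<'E'
from h import *
s=observe();where(s)
go(.521,-.161,.08,5,True)
E
```

```text
t: 46.2
position: [0.5252, -0.149, 0.1361]
tcp_rot: [0.002, -0.052, 0.999, 0.003]
wrist_force: [0.2, 0.5, -0.9]
opening: 0.043
rack mm [-138.3 -292.6] z 0.1361 yaw 5.98 tilt [0.18 0.37] F [ 0.2  0.5 -0.9] op 0.043 t 46.2
turn [0.35 0.21 0.98] move [ 0.0057 -0.0118  0.056 ]
```

```bash
python3 -m creep '[{"turn":[0.3,0.2,1],"translation":[0.0055,-0.0118,0],"grip":1},{"turn":[0,0,0],"translation":[0,0,0],"grip":1},{"turn":[0,0,0],"translation":[0,0,0.018],"grip":1},{"turn":[0,0,0],"translation":[0,0,0.018],"grip":1},{"turn":[0,0,0],"translation":[0,0,0.015],"grip":1},{"turn":[0,0,0],"translation":[0,0,0],"grip":1},{"turn":[0,0,0],"translation":[0,0,0],"grip":1}]'
python3 - <<'E'
from h import *
s=observe();where(s)
go(.521,-.161,.061,5,True)
E
```

```text
t: 47.08
position: [0.5235, -0.1632, 0.0856]
tcp_rot: [0.004, -0.043, 0.999, -0.001]
wrist_force: [-0.3, -0.5, -1.7]
opening: 0.0434
rack mm [-141.5 -306.6] z 0.0856 yaw 4.91 tilt [ 0.41 -0.05] F [-0.3 -0.5 -1.7] op 0.0434 t 47.1
turn [-0.08  0.4  -0.09] move [0.0025 0.0024 0.0246]
```

```bash
python3 -m creep '[{"turn":[0,0.4,0],"translation":[0.0025,0.0024,0.008],"grip":1},{"turn":[0,0,0],"translation":[0,0,0.007],"grip":1},{"turn":[0,0,0],"translation":[0,0,0.004],"grip":1},{"turn":[0,0,0],"translation":[0,0,0.002],"grip":1},{"turn":[0,0,0],"translation":[0,0,0.0015],"grip":1},{"turn":[0,0,0],"translation":[0,0,0],"grip":1}]'
python3 -m creep '[{"turn":[0,0,0],"translation":[0,0,0.0015],"grip":1},{"turn":[0,0,0],"translation":[0,0,0],"grip":1}]'
python3 -m creep '[{"turn":[0,0,0],"translation":[0,0,0.0015],"grip":1},{"turn":[0,0,0],"translation":[0,0,0.001],"grip":1}]'
```

```text
t: 47.82
position: [0.5217, -0.1611, 0.0627]
tcp_rot: [0.001, -0.043, 0.999, -0.001]
wrist_force: [-0.3, -0.6, -0.8]
opening: 0.0434
t: 48.08
position: [0.522, -0.1612, 0.0613]
tcp_rot: [0.001, -0.043, 0.999, -0.001]
wrist_force: [0.7, -0.4, -1.2]
opening: 0.0431
t: 48.32
position: [0.5225, -0.1615, 0.0602]
tcp_rot: [0.002, -0.043, 0.999, -0.001]
wrist_force: [-3.6, 1.8, 7.4]
opening: 0.0431
```

```bash
python3 -m creep '[{"turn":[0,0,0],"translation":[0,0,0],"grip":0.4},{"turn":[0,0,0],"translation":[0,0,0],"grip":0.3},{"turn":[0,0,0],"translation":[0,0,0],"grip":0.3},{"turn":[0,0,0],"translation":[0,0,-0.02],"grip":0.3},{"turn":[0,0,0],"translation":[0,0,-0.05],"grip":0.3},{"turn":[0,0,0],"translation":[0,0,-0.05],"grip":0.3},{"turn":[0,0,0],"translation":[0,0,-0.05],"grip":1},{"turn":[0,0,0],"translation":[0,0,-0.04],"grip":1},{"turn":[0,0,0],"translation":[0,0,0],"grip":1},{"turn":[0,0,0],"translation":[0,0,0],"grip":1}]'
python3 - <<'E'
from h import *
s=observe();where(s);p=snapshot("wrist");save(p,"w18")
for r in pinpoint(p,"pack1")[:3]: print(np.round(r["score"],2),np.round(r["pixel"]),atz(p,r["pixel"],.004,s))
go(25,-65,.26);go(25,-65,.167)
E
```

```text
t: 49.58
position: [0.5209, -0.1606, 0.2745]
tcp_rot: [0.0, -0.043, 0.999, -0.001]
wrist_force: [-0.4, 0.9, 0.4]
opening: 0.0
rack mm [-143.8 -303.7] z 0.2745 yaw 4.91 tilt [ 0.06 -0.08] F [-0.4  0.9  0.4] op 0.0 t 49.6
0.95 [247. 203.] [ 0.54422871 -0.24988685  0.004     ]
0.84 [319. 194.] [ 0.52456567 -0.16197611  0.004     ]
turn [-0.09  0.01 -1.16] move [-0.1641  0.2422  0.0139]
turn [-0.09  0.01 -1.16] move [-0.1641  0.2423  0.1069]
```

All three packs stand at their bay centres. Now I'll close keeper 1, pushing its pin towards -x from behind.

```bash
python3 -m creep '[{"turn":[0,0,-1.1],"translation":[-0.04,0.055,0],"grip":1},{"turn":[0,0,0],"translation":[-0.04,0.055,0],"grip":1},{"turn":[0,0,0],"translation":[-0.045,0.055,0],"grip":1},{"turn":[0,0,0],"translation":[-0.04,0.055,0.01],"grip":1},{"turn":[0,0,0],"translation":[0,0,0],"grip":1},{"turn":[0,0,0],"translation":[0,0,0],"grip":1}]'
python3 -c "
from h import *
where(observe());go(25,-78,.168)"
```

```text
t: 50.42
position: [0.6517, 0.0589, 0.2539]
tcp_rot: [-0.008, -0.049, 0.999, -0.001]
wrist_force: [-0.3, -0.2, -0.5]
opening: -0.0002
rack mm [  9.4 -99.2] z 0.2539 yaw 5.61 tilt [-0.9  -0.17] F [-0.3 -0.2 -0.5] op -0.0002 t 50.4
turn [-0.08 -0.91 -0.44] move [-0.0168  0.0215  0.0856]
```

```bash
python3 -m creep '[{"turn":[0,-0.9,-0.4],"translation":[-0.016,0.02,0],"grip":1},{"turn":[0,0,0],"translation":[0,0,0],"grip":1},{"turn":[0,0,0],"translation":[0,0,0.03],"grip":1},{"turn":[0,0,0],"translation":[0,0,0.03],"grip":1},{"turn":[0,0,0],"translation":[0,0,0.01],"grip":1},{"turn":[0,0,0],"translation":[0,0,0],"grip":1}]'
python3 -c "
from h import *
where(observe());go(22,-80,.167)"
```

```text
t: 51.18
position: [0.6668, 0.0765, 0.1848]
tcp_rot: [0.002, -0.049, 0.999, -0.001]
wrist_force: [0.3, 0.2, -0.2]
opening: 0.0002
rack mm [ 26.3 -83.3] z 0.1848 yaw 5.63 tilt [ 0.28 -0.11] F [ 0.3  0.2 -0.2] op 0.0002 t 51.2
turn [-0.14  0.27 -0.42] move [0.0044 0.0033 0.0177]
```

```bash
python3 -m creep '[{"turn":[-0.1,0.3,-0.4],"translation":[0.002,0.003,0.012],"grip":1},{"turn":[0,0,0],"translation":[0,0,0.006],"grip":1},{"turn":[0,0,0],"translation":[0,0,0],"grip":1}]'
python3 -c "
from h import *
where(observe());go(22,-80,.167)"
python3 -m creep '[{"turn":[0,0,0],"translation":[0.01,0,0],"grip":1},{"turn":[0,0,0],"translation":[0.01,0,0],"grip":1},{"turn":[0,0,0],"translation":[0.01,-0.002,0],"grip":1},{"turn":[0,0,0],"translation":[0.01,-0.003,0],"grip":1}]'
python3 -c "
from h import *
where(observe());go(-45,-98,.167)"
```

```text
t: 51.55
position: [0.6659, 0.079, 0.1684]
tcp_rot: [0.002, -0.053, 0.999, -0.0]
wrist_force: [1.4, 0.4, 0.2]
opening: -0.0002
rack mm [ 25.7 -80.7] z 0.1684 yaw 6.04 tilt [ 0.21 -0.02] F [1.4 0.4 0.2] op -0.0002 t 51.5
turn [-0.04  0.21 -0.01] move [0.0037 0.0007 0.0014]
t: 52.05
position: [0.6264, 0.0712, 0.1692]
tcp_rot: [0.005, -0.054, 0.999, 0.001]
wrist_force: [2.4, 0.3, -2.2]
opening: -0.0
rack mm [-14.5 -84.3] z 0.1692 yaw 6.14 tilt [0.54 0.11] F [ 2.4  0.3 -2.2] op -0.0 t 52.0
turn [0.05 0.55 0.09] move [ 0.0306 -0.0136  0.0019]
```

```bash
python3 -m creep '[{"turn":[0,0.5,0],"translation":[0.009,-0.004,0.002],"grip":1},{"turn":[0,0,0],"translation":[0.009,-0.004,0],"grip":1},{"turn":[0,0,0],"translation":[0.008,-0.005,0],"grip":1},{"turn":[0,0,0],"translation":[0.008,-0.005,0],"grip":1},{"turn":[0,0,0],"translation":[0,0,0],"grip":1}]'
python3 -c "
from h import *
where(observe());go(25,65,.23)"
```

```text
t: 52.68
position: [0.5904, 0.0449, 0.1678]
tcp_rot: [-0.001, -0.052, 0.999, -0.0]
wrist_force: [0.1, -0.5, 0.5]
opening: 0.0001
rack mm [ -53.1 -106.7] z 0.1678 yaw 5.94 tilt [-0.11 -0.06] F [ 0.1 -0.5  0.5] op 0.0001 t 52.7
turn [-0.05 -0.11 -0.11] move [-0.0776  0.1718 -0.0625]
```

```bash
python3 -m creep '[{"turn":[0,0,0],"translation":[0,0,-0.04],"grip":1},{"turn":[0,0,0],"translation":[0,0.02,-0.04],"grip":1},{"turn":[0,0,0],"translation":[0,0,-0.01],"grip":1},{"turn":[0,0,0],"translation":[0,0,0],"grip":1}]'
python3 - <<'E'
from h import *
s=observe();where(s);p=snapshot("wrist");save(p,"w19")
for r in pinpoint(p,"pin1")[:4]: print(np.round(r["score"],2),np.round(r["pixel"]),rk(atz(p,r["pixel"],.1705,s)))
go(24,67,.25)
E
```

```text
t: 53.18
position: [0.5868, 0.0653, 0.2578]
tcp_rot: [-0.004, -0.052, 0.999, -0.0]
wrist_force: [-0.6, 0.1, -0.5]
opening: 0.0004
rack mm [-54.5 -86. ] z 0.2578 yaw 5.93 tilt [-0.45 -0.07] F [-0.6  0.1 -0.5] op 0.0004 t 53.2
0.78 [524. 304.] [-2.  69.1]
0.72 [239. 216.] [ -71.4 -143.1]
turn [ 0.02 -0.58 -0.11] move [-0.0789  0.1525  0.0058]
```

Keeper 1 is shut (pin at -71,-143). Keeper 2 next.

```bash
python3 -m creep '[{"turn":[0,-0.5,0],"translation":[-0.025,0.05,0],"grip":1},{"turn":[0,0,0],"translation":[-0.025,0.05,0],"grip":1},{"turn":[0,0,0],"translation":[-0.028,0.05,0],"grip":1},{"turn":[0,0,0],"translation":[0,0,0.0],"grip":1},{"turn":[0,0,0],"translation":[0,0,0.03],"grip":1},{"turn":[0,0,0],"translation":[0,0,0.02],"grip":1},{"turn":[0,0,0],"translation":[0,0,0],"grip":1}]'
python3 -c "
from h import *
where(observe());go(24,65,.167)"
```

```text
t: 54.15
position: [0.6462, 0.2181, 0.1914]
tcp_rot: [-0.01, -0.046, 0.999, -0.004]
wrist_force: [0.6, -0.3, -0.2]
opening: -0.0
rack mm [20.7 59.7] z 0.1914 yaw 5.23 tilt [-1.15 -0.53] F [ 0.6 -0.3 -0.2] op -0.0 t 54.1
turn [-0.42 -1.2  -0.82] move [-0.0037  0.0055  0.0243]
```

```bash
python3 -m creep '[{"turn":[-0.4,-1.2,-0.8],"translation":[-0.0035,0.0055,0],"grip":1},{"turn":[0,0,0],"translation":[0,0,0.012],"grip":1},{"turn":[0,0,0],"translation":[0,0,0.01],"grip":1},{"turn":[0,0,0],"translation":[0,0,0.002],"grip":1},{"turn":[0,0,0],"translation":[0,0,0],"grip":1}]'
python3 -c "
from h import *
where(observe());go(24,65,.167)"
```

```text
t: 54.78
position: [0.6502, 0.2227, 0.1676]
tcp_rot: [0.002, -0.052, 0.999, 0.0]
wrist_force: [0.7, -0.3, 1.0]
opening: -0.0001
rack mm [25.2 63.8] z 0.1676 yaw 5.97 tilt [0.21 0.03] F [ 0.7 -0.3  1. ] op -0.0001 t 54.8
turn [ 0.01  0.22 -0.08] move [0.0012 0.0012 0.0005]
```

```bash
python3 -m creep '[{"turn":[0,0.2,0],"translation":[0.01,0,0],"grip":1},{"turn":[0,0,0],"translation":[0.01,0,0],"grip":1},{"turn":[0,0,0],"translation":[0.01,-0.002,0],"grip":1},{"turn":[0,0,0],"translation":[0.01,-0.003,0.001],"grip":1},{"turn":[0,0.3,0],"translation":[0.009,-0.004,0.001],"grip":1},{"turn":[0,0,0],"translation":[0.009,-0.004,0],"grip":1},{"turn":[0,0,0],"translation":[0.008,-0.005,0],"grip":1},{"turn":[0,0,0],"translation":[0.008,-0.005,0],"grip":1},{"turn":[0,0,0],"translation":[0,0,0],"grip":1},{"turn":[0,0,0],"translation":[0,0,-0.04],"grip":1},{"turn":[0,0,0],"translation":[0,0.02,-0.04],"grip":1},{"turn":[0,0,0],"translation":[0,0,-0.01],"grip":1},{"turn":[0,0,0],"translation":[0,0,0],"grip":1}]'
python3 - <<'E'
from h import *
s=observe();where(s);p=snapshot("wrist");save(p,"w20")
for r in pinpoint(p,"pin1")[:4]: print(np.round(r["score"],2),np.round(r["pixel"]),rk(atz(p,r["pixel"],.1705,s)))
go(24,211,.25)
E
```

```text
t: 56.4
position: [0.5714, 0.2103, 0.2573]
tcp_rot: [-0.003, -0.052, 0.999, 0.0]
wrist_force: [0.2, -0.0, -0.6]
opening: -0.0002
rack mm [-54.5  59.8] z 0.2573 yaw 5.98 tilt [-0.35  0.04] F [ 0.2 -0.  -0.6] op -0.0002 t 56.4
0.89 [521. 304.] [ -2.1 213. ]
0.86 [233. 214.] [-73.   -0.8]
0.58 [ 28. 218.] [ -70.3 -144.9]
turn [ 0.09 -0.48 -0.07] move [-0.0792  0.1508  0.0057]
```

Keeper 2 is shut too. Keeper 3 the same way.

```bash
python3 -m creep '[{"turn":[0,-0.5,0],"translation":[-0.025,0.05,0],"grip":1},{"turn":[0,0,0],"translation":[-0.025,0.05,0],"grip":1},{"turn":[0,0,0],"translation":[-0.029,0.05,0],"grip":1},{"turn":[0,0,0],"translation":[0,0,0.0],"grip":1},{"turn":[0,0,0],"translation":[0,0,0.03],"grip":1},{"turn":[0,0,0],"translation":[0,0,0.02],"grip":1},{"turn":[0,0,0],"translation":[0,0,0],"grip":1}]'
python3 -c "
from h import *
where(observe());go(24,211,.167)"
```

```text
t: 57.38
position: [0.6329, 0.3611, 0.1887]
tcp_rot: [-0.01, -0.045, 0.999, -0.006]
wrist_force: [-0.8, -0.1, 0.6]
opening: 0.0002
rack mm [ 22.6 203.3] z 0.1887 yaw 5.21 tilt [-1.12 -0.73] F [-0.8 -0.1  0.6] op 0.0002 t 57.4
turn [-0.61 -1.19 -0.85] move [-0.0018  0.008   0.0216]
```

```bash
python3 -m creep '[{"turn":[-0.6,-1.2,-0.8],"translation":[-0.002,0.008,0],"grip":1},{"turn":[0,0,0],"translation":[0,0,0.011],"grip":1},{"turn":[0,0,0],"translation":[0,0,0.009],"grip":1},{"turn":[0,0,0],"translation":[0,0,0.001],"grip":1},{"turn":[0,0,0],"translation":[0,0,0],"grip":1}]'
python3 -c "
from h import *
where(observe());go(24,211,.167)"
```

```text
t: 58.0
position: [0.6352, 0.3685, 0.169]
tcp_rot: [0.002, -0.052, 0.999, 0.001]
wrist_force: [0.1, 0.5, -0.5]
opening: -0.0001
rack mm [ 25.6 210.4] z 0.169 yaw 5.96 tilt [0.26 0.12] F [ 0.1  0.5 -0.5] op -0.0001 t 58.0
turn [ 0.09  0.27 -0.09] move [0.0016 0.0006 0.002 ]
```

```bash
python3 -m creep '[{"turn":[0,0.3,0],"translation":[0.01,0,0.002],"grip":1},{"turn":[0,0,0],"translation":[0.01,0,0],"grip":1},{"turn":[0,0,0],"translation":[0.01,-0.002,0],"grip":1},{"turn":[0,0,0],"translation":[0.01,-0.003,0.001],"grip":1},{"turn":[0,0.3,0],"translation":[0.009,-0.004,0.001],"grip":1},{"turn":[0,0,0],"translation":[0.009,-0.004,0],"grip":1},{"turn":[0,0,0],"translation":[0.008,-0.005,0],"grip":1},{"turn":[0,0,0],"translation":[0.008,-0.005,0],"grip":1},{"turn":[0,0,0],"translation":[0,0,0],"grip":1},{"turn":[0,0,0],"translation":[0,0,-0.04],"grip":1},{"turn":[0,0,0],"translation":[0.03,0,-0.04],"grip":1},{"turn":[0,0,0],"translation":[0.05,0,0],"grip":1},{"turn":[0,0,0],"translation":[0.03,0,0],"grip":1},{"turn":[0,0,0],"translation":[0,0,0],"grip":1},{"turn":[0,0,0],"translation":[0,0,0],"grip":1}]'
python3 - <<'E'
from h import *
s=observe();where(s);p=snapshot("wrist");save(p,"w21")
for r in pinpoint(p,"pin1")[:4]: print(np.round(r["score"],2),np.round(r["pixel"]),rk(atz(p,r["pixel"],.1705,s)))
for q,z in(("knob_top",.079),("ring_mark",.049),("dimmer",0)):
    for r in pinpoint(p,q)[:2]: print(q,np.round(r["score"],2),np.round(r["pixel"]),atz(p,r["pixel"],z,s))
p2=snapshot("scene")
for r in pinpoint(p2,"knob_top")[:1]: print(r["score"],atz(p2,r["pixel"],.079))
go(.362,.29,.25,0,True)
E
```

```text
t: 59.88
position: [0.4503, 0.3272, 0.2483]
tcp_rot: [0.001, -0.053, 0.999, 0.004]
wrist_force: [0.6, -1.0, 1.1]
opening: 0.0002
rack mm [-162.6  188.8] z 0.2483 yaw 6.09 tilt [0.06 0.42] F [ 0.6 -1.   1.1] op 0.0002 t 59.9
0.64 [ 73. 355.] [-71.3   0.1]
knob_top 0.59 [292. 102.] [0.35742435 0.29457155 0.079     ]
ring_mark 0.6 [322. 102.] [0.35221532 0.32034814 0.049     ]
ring_mark 0.29 [434. 126.] [0.36298359 0.43043978 0.049     ]
dimmer 0.83 [298. 112.] [0.36234419 0.29587814 0.        ]
0.66 [0.36502303 0.29045942 0.079     ]
turn [0.36 0.03 6.03] move [ 0.0917 -0.0271 -0.0024]
```

```bash
python3 -m creep '[{"turn":[0.3,0,6],"translation":[0.025,-0.01,-0.01],"grip":0},{"turn":[0,0,0],"translation":[0.025,-0.01,-0.01],"grip":0},{"turn":[0,0,0],"translation":[0,0,0],"grip":0},{"turn":[0,0,0],"translation":[0,0,0],"grip":0}]'
python3 - <<'E'
from h import *
s=observe();where(s);print(s["position"],np.round(s["joint_positions"],3));p=snapshot("wrist");save(p,"w22")
for r in pinpoint(p,"pin1")[:4]: print(np.round(r["score"],2),np.round(r["pixel"]),rk(atz(p,r["pixel"],.1705,s)))
for q,z in(("knob_top",.079),("ring_mark",.049),("dimmer",0)):
    for r in pinpoint(p,q)[:2]: print(q,np.round(r["score"],2),np.round(r["pixel"]),atz(p,r["pixel"],z,s))
u,v=pinpoint(p,"knob_top")[0]["pixel"];u=int(np.clip(u-70,0,500));v=int(np.clip(v-70,0,340));print(u,v)
c=[p["pixels"][v:v+140,u:u+140]]
cv2.imwrite("pics/k22.png",np.hstack([cv2.resize(c[0][:,:,::-1],(560,560),interpolation=cv2.INTER_CUBIC),cv2.resize(p["pixels"][:,:,::-1],(240,180))[:0].reshape(0,240,3) if 0 else np.vstack([cv2.resize(p["pixels"][:,:,::-1],(240,180)),np.zeros((380,240,3),np.uint8)])]))
E
```

```text
t: 60.72
position: [0.4022, 0.3033, 0.2673]
tcp_rot: [0.001, 0.003, 1.0, -0.0]
wrist_force: [0.1, 0.6, 0.0]
opening: 0.0724
rack mm [-212.9  170.1] z 0.2673 yaw -0.29 tilt [ 0.09 -0.04] F [0.1 0.6 0. ] op 0.0724 t 60.7
[0.40224903 0.30332347 0.2672873 ] [-1.239  0.224  0.685  1.588 -0.142  1.379  1.026]
0.71 [146. 404.] [-72.5  -0.1]
0.7 [309. 391.] [-71.1 144.5]
0.57 [442. 154.] [-261.5  260.2]
knob_top 0.77 [309. 161.] [0.35811413 0.29269205 0.079     ]
ring_mark 0.86 [335. 151.] [0.35119894 0.31918931 0.049     ]
ring_mark 0.17 [105. 307.] [0.53208792 0.04367378 0.049     ]
238 91
```

View pics/k22.png

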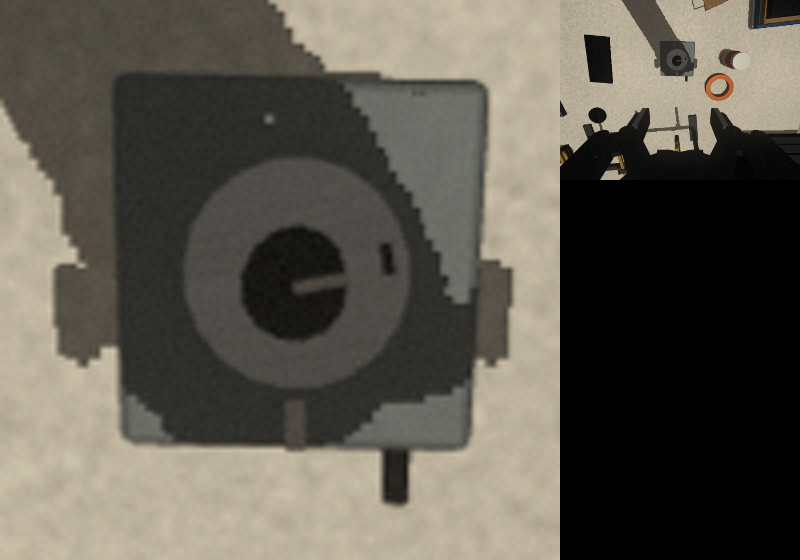

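Both visible pins (hooks 2 and 3) are in the shut position. In the crop the knob axis is at about (293,289), the line tip at (346,280), the index at (294,425) and the ring mark at (387,259). I'll turn these into angles.

Run:
```python
from h import *
s=observe();p=snapshot("wrist")
f=lambda u,v,z: atz(p,(238+u/4,91+v/4),z,s)[:2]
c=f(293,288.5,.079);t=f(346,280,.079);i=f(294.5,425,.040);m=f(387,259,.049);rc=f(296,272,.049);bt=[f(*q,.034) for q in((116,75),(487,82),(470,447),(122,442))]
a=lambda d:np.degrees(np.arctan2(d[1],d[0]))
print("knob",c,"ring centre",rc,"box",np.mean(bt,0));print("line",a(t-c),np.linalg.norm(t-c),"index",a(i-rc),np.linalg.norm(i-rc),"mark",a(m-rc),np.linalg.norm(m-rc))
print("box y-edges",a(bt[1]-bt[0]),a(bt[2]-bt[3]),"x-edges",a(bt[3]-bt[0]),a(bt[2]-bt[1]))
go(.358,.2925,.16,0,True)
```

```text
knob [0.35965804 0.2945446 ] ring centre [0.35854769 0.29456588] box [0.35908636 0.29494233]
line 98.69749208397256 0.012905660527831445 index -1.528887413842834 0.042499271864034904 mark 97.70366268553057 0.023988828487723282
box y-edges 88.69852522877856 88.9022709352397 x-edges -1.9765475910718304 -1.077564712411181
turn [-0.09  0.05 -0.31] move [ 0.044  -0.0106  0.1071]
```

```bash
python3 -m creep '[{"turn":[0,0,-0.3],"translation":[0.022,-0.005,0.02],"grip":0},{"turn":[0,0,0],"translation":[0.021,-0.004,0.03],"grip":0},{"turn":[0,0,0],"translation":[0,0,0.03],"grip":0},{"turn":[0,0,0],"translation":[0,0,0.02],"grip":0},{"turn":[0,0,0],"translation":[0,0,0],"grip":0},{"turn":[0,0,0],"translation":[0,0,0],"grip":0}]'
python3 -c "
from h import *
where(observe());go(.359,.2943,.09,0,True)"
```

```text
t: 61.82
position: [0.3599, 0.2944, 0.1652]
tcp_rot: [0.002, 0.001, 1.0, -0.0]
wrist_force: [-0.7, -0.6, 0.2]
opening: 0.0854
rack mm [-256.   165.7] z 0.1652 yaw -0.08 tilt [ 0.23 -0.03] F [-0.7 -0.6  0.2] op 0.0854 t 61.8
turn [-0.03  0.23 -0.08] move [ 0.0012 -0.0001  0.0752]
```

```bash
python3 -m creep '[{"turn":[0,0.2,0],"translation":[0.001,0,0.03],"grip":0},{"turn":[0,0,0],"translation":[0,0,0.03],"grip":0},{"turn":[0,0,0],"translation":[0,0,0.02],"grip":0.2},{"turn":[0,0,0],"translation":[0,0,0.005],"grip":0.3},{"turn":[0,0,0],"translation":[0,0,0],"grip":0.4},{"turn":[0,0,0],"translation":[0,0,0],"grip":0.4}]'
python3 -c "
from h import *
where(observe());go(.359,.2943,.058,0,True)"
```

```text
t: 62.58
position: [0.3655, 0.2998, 0.0853]
tcp_rot: [0.006, 0.0, 1.0, 0.006]
wrist_force: [-0.0, -0.1, 0.1]
opening: 0.0512
rack mm [-249.8  170.6] z 0.0853 yaw -0.02 tilt [0.68 0.65] F [-0.  -0.1  0.1] op 0.0512 t 62.6
turn [ 0.65  0.68 -0.03] move [ 0.0068 -0.0059  0.0272]
```

```bash
python3 -m creep '[{"turn":[0.65,0.7,0],"translation":[0.0065,-0.0056,0],"grip":0.4},{"turn":[0,0,0],"translation":[0,0,0],"grip":0.4},{"turn":[0,0,0],"translation":[0,0,0.01],"grip":0.4},{"turn":[0,0,0],"translation":[0,0,0.008],"grip":0.4},{"turn":[0,0,0],"translation":[0,0,0],"grip":0.4},{"turn":[0,0,0],"translation":[0,0,0],"grip":0.4}]'
python3 -c "
from h import *
where(observe());go(.359,.2943,.0565,0,True)"
```

```text
t: 63.32
position: [0.3591, 0.2945, 0.067]
tcp_rot: [0.0, 0.0, 1.0, 0.001]
wrist_force: [0.2, 0.2, 0.3]
opening: 0.0509
rack mm [-256.8  165.9] z 0.067 yaw -0.01 tilt [0.   0.06] F [0.2 0.2 0.3] op 0.0509 t 63.3
turn [ 0.06  0.   -0.01] move [ 0.0001 -0.0002  0.0105]
```

```bash
python3 -m creep '[{"turn":[0,0,0],"translation":[0,0,0.005],"grip":0.4},{"turn":[0,0,0],"translation":[0,0,0.004],"grip":0.4},{"turn":[0,0,0],"translation":[0,0,0],"grip":0.5},{"turn":[0,0,0],"translation":[0,0,0],"grip":0.6},{"turn":[0,0,0],"translation":[0,0,0],"grip":0.7},{"turn":[0,0,0],"translation":[0,0,0],"grip":1},{"turn":[0,0,0],"translation":[0,0,0],"grip":1},{"turn":[0,0,0],"translation":[0,0,0],"grip":1}]'
python3 -c "
from h import *
where(observe());go(.359,.2943,.0565,0,True)"
```

```text
t: 64.32
position: [0.3593, 0.2949, 0.0579]
tcp_rot: [0.0, 0.0, 1.0, 0.001]
wrist_force: [-0.6, 0.5, -0.3]
opening: 0.0237
rack mm [-256.5  166.3] z 0.0579 yaw -0.01 tilt [0.03 0.11] F [-0.6  0.5 -0.3] op 0.0237 t 64.3
turn [ 0.11  0.03 -0.01] move [ 0.0003 -0.0006  0.0014]
```

```bash
python3 -m creep '[{"turn":[0,0,6],"translation":[0,0,0],"grip":1},{"turn":[0,0,8],"translation":[0,0,0],"grip":1},{"turn":[0,0,8],"translation":[0,0,0],"grip":1},{"turn":[0,0,8],"translation":[0,0,0],"grip":1},{"turn":[0,0,0],"translation":[0,0,0],"grip":1}]'
python3 - <<'E'
from h import *
s=observe();where(s);p=snapshot("wrist");save(p,"w23");go(.359,.2945,.0575,-100,True)
for q,z in(("knob_top",.079),("ring_mark",.049)):
    for r in pinpoint(p,q)[:2]: print(q,np.round(r["score"],2),np.round(r["pixel"]),atz(p,r["pixel"],z,s))
for c in("top","scene"):
    p=snapshot(c)
    for r in pinpoint(p,"ring_mark")[:1]: print(c,np.round(r["score"],2),atz(p,r["pixel"],.049))
E
```

```text
t: 64.95
position: [0.3593, 0.295, 0.0579]
tcp_rot: [0.0, 0.266, 0.964, 0.001]
wrist_force: [-0.3, -1.0, 1.2]
opening: 0.0241
rack mm [-256.5  166.4] z 0.0579 yaw -30.85 tilt [0.04 0.12] F [-0.3 -1.   1.2] op 0.0241 t 65.0
turn [ 0.09 -0.1  69.19] move [-0.     -0.0006  0.0003]
knob_top 0.72 [318. 320.] [0.35802495 0.29433469 0.079     ]
ring_mark 0.56 [363. 253.] [0.35416089 0.32216424 0.049     ]
ring_mark 0.45 [320. 257.] [0.3447973 0.3033027 0.049    ]
top 0.52 [0.35117913 0.33287638 0.049     ]
scene 0.55 [0.36020158 0.32344789 0.049     ]
```

The ring mark is still in place. Turning the remaining 69°.

```bash
python3 -m creep '[{"turn":[0,0,8],"translation":[0,0,0],"grip":1},{"turn":[0,0,8],"translation":[0,0,0],"grip":1},{"turn":[0,0,8],"translation":[0,0,0],"grip":1},{"turn":[0,0,8],"translation":[0,0,0],"grip":1},{"turn":[0,0,8],"translation":[0,0,0],"grip":1},{"turn":[0,0,8],"translation":[0,0,0],"grip":1},{"turn":[0,0,8],"translation":[0,0,0],"grip":1},{"turn":[0,0,7],"translation":[0,0,0],"grip":1},{"turn":[0,0,0],"translation":[0,0,0],"grip":1}]'
python3 - <<'E'
from h import *
s=observe();where(s);go(.359,.2945,.0575,-100,True);p=snapshot("wrist");save(p,"w24")
for r in pinpoint(p,"ring_mark")[:2]: print(np.round(r["score"],2),np.round(r["pixel"]),atz(p,r["pixel"],.049,s))
E
```

```text
t: 66.42
position: [0.3596, 0.2952, 0.0579]
tcp_rot: [-0.001, 0.741, 0.672, 0.001]
wrist_force: [0.4, -0.7, 0.7]
opening: 0.024
rack mm [-256.2  166.6] z 0.0579 yaw -95.61 tilt [0.04 0.21] F [ 0.4 -0.7  0.7] op 0.024 t 66.4
turn [ 0.01 -0.21  4.39] move [-0.0007 -0.0005  0.0004]
0.84 [307. 234.] [0.3560978  0.32368063 0.049     ]
```

```bash
python3 -m creep '[{"turn":[0,0,4.4],"translation":[0,0,0],"grip":1},{"turn":[0,0,0],"translation":[0,0,0],"grip":1},{"turn":[0,0,0],"translation":[0,0,0],"grip":0.6},{"turn":[0,0,0],"translation":[0,0,0],"grip":0.4},{"turn":[0,0,0],"translation":[0,0,0],"grip":0.4},{"turn":[0,0,0],"translation":[0,0,-0.02],"grip":0.4},{"turn":[0,0,0],"translation":[0,0,-0.03],"grip":0.2},{"turn":[0,0,0],"translation":[0,0,-0.05],"grip":0},{"turn":[0,0,0],"translation":[0,0,-0.05],"grip":0},{"turn":[0,0,0],"translation":[0,0,0],"grip":0},{"turn":[0,0,0],"translation":[0,0,0],"grip":0}]'
python3 - <<'E'
from h import *
s=observe();where(s);p=snapshot("wrist");save(p,"w25")
q=proj(p,np.array([.359,.2945,.079]),s);print("knob px",q)
for n,z in(("knob_top",.079),("ring_mark",.049)):
    for r in pinpoint(p,n)[:1]: print(n,np.round(r["score"],2),np.round(r["pixel"]),atz(p,r["pixel"],z,s))
t=snapshot("top");s2=snapshot("scene")
u,v=[int(x) for x in q];u=np.clip(u-60,0,520);v=np.clip(v-60,0,360);print("crop",u,v)
k=cv2.resize(p["pixels"][v:v+120,u:u+120],(480,480),interpolation=cv2.INTER_CUBIC)
a=cv2.resize(t["pixels"][160:320,140:460],(320,160));b=cv2.resize(s2["pixels"][140:380,120:480],(320,213));
R=np.vstack([a,b,np.zeros((480-373,320,3),np.uint8)])
cv2.imwrite("pics/k25.png",np.hstack([k,R])[:,:,::-1])
E
```

```text
t: 67.9
position: [0.3588, 0.2942, 0.2111]
tcp_rot: [-0.002, 0.764, 0.645, 0.001]
wrist_force: [-0.2, -0.4, -0.3]
opening: 0.0852
rack mm [-257.1  165.7] z 0.2111 yaw -99.61 tilt [-0.11  0.22] F [-0.2 -0.4 -0.3] op 0.0852 t 67.9
knob px [320.42439316 221.14735424]
knob_top 0.58 [322. 220.] [0.36011293 0.29515068 0.079     ]
ring_mark 0.95 [309. 182.] [0.35391951 0.32423967 0.049     ]
crop 260 161
```

The picture limit is reached, so I'll check the line numerically.

Run:
```python
from h import *
s=observe();p=snapshot("wrist");g=cv2.cvtColor(p["pixels"],cv2.COLOR_RGB2GRAY).astype(float)
C=np.array([.3595,.2948]);a=np.arange(-180,180,2)
def prof(rs,z): return np.array([np.mean([cv2.getRectSubPix(g.astype(np.float32),(1,1),tuple(map(float,proj(p,np.array([*(C+r*np.array([np.cos(np.radians(t)),np.sin(np.radians(t))])),z]),s))))[0,0] for r in rs]) for t in a])
for n,rs,z in(("line",np.arange(.005,.0115,.001),.079),("index",np.arange(.038,.046,.001),.040),("mark(dark)",np.arange(.025,.029,.001),.049)):
    f=prof(rs,z);i=np.argsort(-f if n!="mark(dark)" else f)[:12];print(n,"angles",sorted(a[i]),"val",f[i][[0,-1]].round(),"median",np.median(f).round())
for q,H in(("top",1),("scene",1)):
    c=snapshot(q)
    for n,z in(("pin1",.1705),("pack1",.004),("mug",0),("toy",0),("tape",0),("phone",0),("paint",0),("lenscap",0)):
        for r in pinpoint(c,n)[:3 if n[0]=="p" and n[1] in"ia" and n!="paint" else 1]: print(q,n,np.round(r["score"],2),atz(c,r["pixel"],z)[:2].round(3), rk(atz(c,r["pixel"],z)) if n=="pin1" else "")
```

```text
line angles [np.int64(-14), np.int64(-12), np.int64(-10), np.int64(-8), np.int64(-6), np.int64(-4), np.int64(-2), np.int64(0), np.int64(2), np.int64(4), np.int64(6), np.int64(8)] val [69. 45.] median 23.0
index angles [np.int64(-6), np.int64(-4), np.int64(-2), np.int64(0), np.int64(2), np.int64(20), np.int64(66), np.int64(74), np.int64(76), np.int64(78), np.int64(80), np.int64(84)] val [183. 106.] median 58.0
mark(dark) angles [np.int64(-164), np.int64(-162), np.int64(-160), np.int64(-158), np.int64(-156), np.int64(-154), np.int64(-124), np.int64(-102), np.int64(-100), np.int64(-98), np.int64(-96), np.int64(-92)] val [71. 72.] median 75.0
top pin1 0.72 [0.573 0.004] [ -74.5 -145.6]
top pin1 0.55 [0.541 0.299] [-74.9 151.6]
top pin1 0.48 [0.561 0.153] [-71.2   3.5]
top pack1 0.71 [ 0.563 -0.346] 
top pack1 0.6 [ 0.537 -0.252] 
top pack1 0.57 [ 0.525 -0.168] 
top mug 0.62 [ 0.535 -0.476] 
top toy 0.77 [ 0.727 -0.161] 
top tape 0.73 [0.604 0.178] 
top phone 0.89 [0.362 0.048] 
top paint 0.59 [0.357 0.446] 
top lenscap 0.9 [0.566 0.009] 
scene pin1 0.72 [ 0.643 -0.337] [ -41.4 -492.1]
scene pin1 0.52 [0.571 0.002] [ -77.3 -147.6]
scene pin1 0.51 [0.54  0.289] [-77.8 141.3]
scene pack1 0.89 [ 0.549 -0.251] 
scene pack1 0.7 [ 0.559 -0.335] 
scene mug 0.86 [ 0.544 -0.474] 
scene toy 0.58 [ 0.726 -0.152] 
scene tape 0.94 [0.462 0.426] 
scene phone 0.9 [0.367 0.037] 
scene paint 0.56 [0.367 0.45 ] 
scene lenscap 0.89 [ 0.564 -0.003]
```

The line points at about -3° and the index is at about -2°. The ring mark is at about 100°, against 98° before. Keepers, packs and bystanders all agree, so I'm handing in.

```bash
python3 -c "
from plant import *
print(sign_off())"
```

```text
the job is handed in; nothing more can be done
None
```

The job is done and handed in, at about 68 s of the 208 s allowed. I opened all three keepers, stood the three packs upright in the tray, one to a bay, and pushed the keepers shut again. Then I turned the brightness knob about 100° clockwise to the index.

**Last checks**
- **Packs:** all three read within about 1 cm of their bay centres. The final scene view reported only two of them; the top view showed all three.
- **Keepers:** the top view has all three pins in the shut position. The scene view found pins 1 and 3 there, missed pin 2, and gave one false reading well away from the rack.
- **Brightness:** the white line points at about -3° and the index lies at about -2°, well inside the tolerance.
- **Ring:** its mark measured about 100°, against 98° before, so it stayed within the error of my measurement. A separate brightness scan failed to find the mark.
- **Other items:** all read where they started, to about 1 cm. The top view misplaced the tape onto the rack, but the scene view has it in its original place.

**What went less than smoothly**
- My first push at keeper 3 passed over the pin, so I repeated it lower.
- Pack 3 had been knocked and hung twisted by about 19°. It stayed about 6° askew in the grip, so I turned the gripper to set it down parallel to the tray.
- The final knob check was by numbers only, as the picture limit had been reached.

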